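# Sort the stone carver's bench into the trays

### The arm

A 6-joint arm with a two-finger parallel gripper is mounted at the origin on the work surface. World frame = base frame: x ahead of the robot, y to its left, z up, the work surface at z = 0. Lengths are in mm, angles in rad, forces in N, time in s.
With the tool pointing down it reaches from about 250 to 800 mm from the base axis. Payload 3.9 kg.
Tool frame: the origin (TCP) lies at the very end of the fingers, on their centre line; the grasp point (between the pads) lies 19 mm behind it; x points along the fingers, z is the direction in which the jaws open and shut, and the axes are right-handed (so a half turn about x gives the same grasp; the last joint's range is limited). The gripper opens to 85 mm and grips with 20 to 120 N. Pads are 22 mm wide; open, the fingers measure 114 mm over their backs; the gripper's body (76 mm by 85 mm) begins 54 mm behind the grasp point. The pads swing forward as they close: fully open they stand 13 mm farther back than shut.
Start: joints at [1.275, 0.26, -0.138, 1.173, 0, 1.571], TCP at [153.036, 502.191, 231.304] pointing down, gripper open.
Joint ranges: [-2.78, 2.78], [-0.83, 1.72], [-1.28, 1.37], [-1.9, 2.12], [-1.57, 1.48], [-3.14, 3.14]. Speed limits (rad/s): [2.57, 2.57, 3.14, 3.14, 3.14, 3.14].

### API

Orientations are given as a rotation vector (axis times angle).
In Python, from station import state, imaging, order gives the robot as it stands.
- The arm moves only by the tool move_arm, never from a script. Its argument "targets" is a list of rows, each an object of numbers: "dx", "dy", "dz": the shift along the tool's x, y, z in m; "spin": the turn about the tool's x in rad; "fingers": the gripper's target within -1 to 1 (shut at 1, half-way at 0, fully open at -1). In form: [{"dx": .., "dy": .., "dz": .., "spin": .., "fingers": ..}, ...]. A call has 1 to 10 rows; each row shifts and turns the commanded pose from where the row before left it, along the tool's axes as they then stand; what a row does not reach is not made up. A row lasts 1/10 s, in which the tool goes at most 50 mm and 8.59 degrees, less where a joint would pass 70% of its speed; a pose out of reach is approached as far as the arm can. A call is refused whole if a number of a shift passes 0.05 or a number of a turn 0.15, either way. A call with a gripper value outside its range is refused whole. The fingers move at their own pace and stop on an object; "force" is the grip in N (left out, the last holds). Time passes only in rows, so rows that do not move let the fingers close. It gives the time, the measured TCP pose, the force and the opening at its end, in the units of the state.
- state(): the state, without advancing time (a new reading comes with each control period).
- imaging.get_image(name): name is "scene" or "top" or "wrist"; returns (picture, depth): 400x640x3 uint8, red, green, blue; 400x640 float32, mm along the optical axis (not along the pixel's ray), 0 where there is no reading.
- imaging.get_calibration(name): a dict with "fx", "fy", "cx", "cy" (pixels), "cam_to_world" (4x4, takes a point from camera to world coordinates); the wrist camera has in their place "mount" (4x4, takes a point from camera to tool coordinates, whose origin is the TCP and whose axes are the tool frame's). Camera axes: x right, y down, z forward; pixel columns grow to the right and rows downward; lengths in mm; the calibration is good to about 2 mm. A picture is of the moment at which its call begins: read the wrist's pose just before it. get_calibration takes no time and is no camera call.
- order.job_done(): hands the job in, once; it reports no verdict.
The state is a dict: "time_s": time; "joints": joint angles; "joint_velocities": joint speeds; "effort": joint torques, N m; "position": TCP position; "tcp_rot": TCP orientation; "contact_force": force on the tool from outside, world axes, zero at the start; "wrist_torque": the same for the moment, N m; "opening": finger opening in mm.
Only numpy, scipy, OpenCV 4.12 (cv2) and the standard library are available. Lean on these libraries where they do the work, as an engineer would, in place of code of your own. Each camera call takes 0.05 s, during which the arm holds its last target.

### The job

Tidy the carving bench: lay both steel chisels lengthwise and flat in the green chisel tray, put the dark stone sett in the blue tub, and stand the two pale limestone pieces (the round boss and the moulding) in the silver steel tray. Everything must end up lying on the floor of its tray, not on top of one another, with the stones the same way up as they lay on the bench; set each down gently rather than dropping it, and leave the mallet and the brush where they are.

Things in the scene. Friction and masses are not known exactly. Their poses are not given: they have to be found in the camera images.
- point_chisel: Pointed stone chisel, steel, loose, lying on the bench, 140 mm long, about 0.2 kg, red band near its struck end, tapering to a point at the other. Origin on its axis at mid length (8 mm above what it lies on), which is also about its balance point; x runs along it to the working end. Shank 16 mm thick, 112 mm long, from x = -70 to +42 mm. 
- flat_chisel: Flat stone chisel, steel, loose, lying on the bench, 140 mm long, about 0.2 kg, yellow band near its struck end, with a thin flat blade 24 mm wide at the other. Origin on its axis at mid length (8 mm above what it lies on), which is also about its balance point; x runs along it to the working end. Shank 16 mm thick, 112 mm long, from x = -70 to +42 mm. 
- dark_sett: Rough block of dark grey bluestone, loose, about 60 (x) by 50 (y) by 39 mm high, about 0.3 kg. Origin at the centre of its underside, z up.
- pale_boss: Round carved boss of pale cream limestone, loose: 56 mm across with upright sides to 21 mm, then sloping in to a top at 36 mm; about 0.19 kg. Origin at the centre of its underside, z up.
- pale_moulding: Offcut of stepped moulding in pale cream limestone, loose: 80 mm long (x), base 46 mm wide (y) and 22 mm high, narrower step on top, 30 mm wide (44 mm at its round beads), 36 mm high in all; about 0.25 kg. Origin at the centre of its underside, x along it, z up.
- chisel_tray: Green open wooden tray, the place for both chisels: outside 131 (x) by 196 (y) by 30 mm high, walls 8 mm, inside 115 (x) by 180 (y) mm; its length is along its y. Fixed to the bench. Origin under its centre, on the bench; z up. Floor 6 mm thick (inner floor 6 mm above the bench). 
- stone_tub: Blue square open plastic tub, the place for the dark stone: outside about 164 by 164 mm over its rim and 45 mm high, inside 144 by 144 mm. Fixed to the bench. Origin under its centre, on the bench; z up. Floor 6 mm thick (inner floor 6 mm above the bench). 
- steel_tray: Silver open metal tray, the place for the two pale limestone pieces: outside about 130 (x) by 210 (y) by 40 mm high, walls 4 mm, inside 120 (x) by 200 (y) mm; its length is along its y. Fixed to the bench. Origin under its centre, on the bench; z up. Floor 6 mm thick (inner floor 6 mm above the bench). 
- mallet: Bystander: round wooden carving mallet standing on its head, handle up; head 90 mm across, 184 mm high in all. Loose; leave it alone. Origin at the centre of its underside.
- brush: Bystander: wooden bench brush lying bristles down, 190 (x) by 36 (y) by 34 mm high. Loose; leave it alone. Origin at the centre of its underside.
Things that resemble listed ones, but are neither listed nor needed, are in the scene too. There is more than one size of the stone_tub; the one meant has the size given above.

How it is judged:
By the outcome, as a careful person would: the job done as asked, in the order asked, and still so for the second after the job is handed in, with the robot touching nothing.
It also fails if it takes over 128 s, if anything falls off the work surface, if the arm or the gripper's body presses on something with over 40 N, if the wrist force passes 120 N, or if a joint passes its speed limit or range.

## Working session

There is one attempt and no reset: what is moved stays moved. The work goes in short steps, Python scripts to look and compute and a tool call to move; the robot and the scene stay as the last step left them, time stands still between calls to the robot, and variables do not carry over. Pictures are saved under pics/ and viewed, and the job is handed in when it is done.

Besides the shell and the picture viewer there is one more tool, called as a command line: name --argument value ..., lists and objects as JSON in quotes. move_arm: Moves the arm, as the interface text tells. Its arguments: {"type":"object","properties":{"targets":{"type":"array"},"force":{"type":"number"}},"required":["targets"]}

```bash
ls; mkdir -p pics
python3 - <<'E'
from station import state, imaging, order
import cv2,numpy as np
print(state())
for n in ["scene","top","wrist"]:
    p,d=imaging.get_image(n)
    cv2.imwrite(f"pics/{n}0.png",p[:,:,::-1]); np.save(f"pics/{n}0d.npy",d); np.save(f"pics/{n}0.npy",p)
    c=imaging.get_calibration(n); print(n,{k:np.round(v,3).tolist() for k,v in c.items()})
E
```

```text
pics
{'time_s': 0.0, 'joints': array([ 1.27503454e+00,  2.60668012e-01, -1.39429326e-01,  1.17267083e+00,
       -2.74441983e-05,  1.57083178e+00]), 'joint_velocities': array([ 0.00082724, -0.00167851, -0.00117652, -0.0006825 ,  0.00073081,
       -0.00033405]), 'effort': array([-1.07391912e-03, -4.05675817e+01,  2.53923905e+01,  1.87099655e-02,
        4.86662657e-05,  4.57777517e-06]), 'position': array([152.82544623, 501.53261554, 230.45048628]), 'tcp_rot': array([-0.98981144,  1.33634461,  0.98782492]), 'contact_force': array([0.61638298, 0.02691581, 0.27942968]), 'wrist_torque': array([-0.01949948,  0.0132944 ,  0.05506442]), 'opening': 85.5737130284943}
scene {'fx': 496.582, 'fy': 496.582, 'cx': 317.973, 'cy': 193.987, 'cam_to_world': [[0.341, 0.815, -0.468, 1255.965], [0.94, -0.296, 0.169, -235.678], [-0.001, -0.498, -0.867, 1232.171], [0.0, 0.0, 0.0, 1.0]]}
top {'fx': 377.494, 'fy': 377.494, 'cx': 320.371, 'cy': 199.541, 'cam_to_world': [[-0.013, -0.996, 0.083, 514.106], [-1.0, 0.012, -0.004, 12.726], [0.003, -0.083, -0.997, 1108.354], [0.0, 0.0, 0.0, 1.0]]}
wrist {'fx': 305.324, 'fy': 305.324, 'cx': 323.527, 'cy': 199.899, 'mount': [[-0.001, -0.289, 0.957, -141.835], [-0.0, -0.957, -0.289, 73.605], [1.0, -0.001, 0.001, 0.404], [0.0, 0.0, 0.0, 1.0]]}
```

View pics/top0.png

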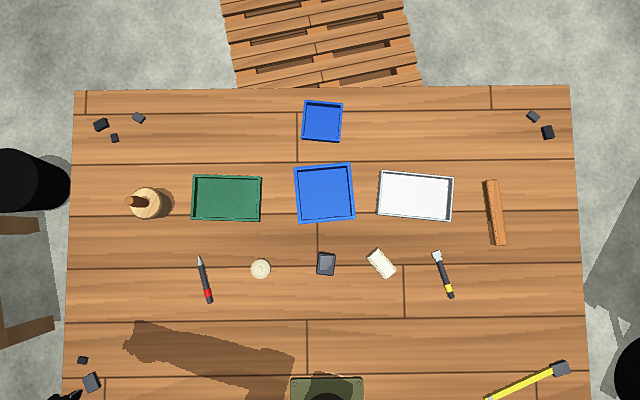

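View pics/scene0.png

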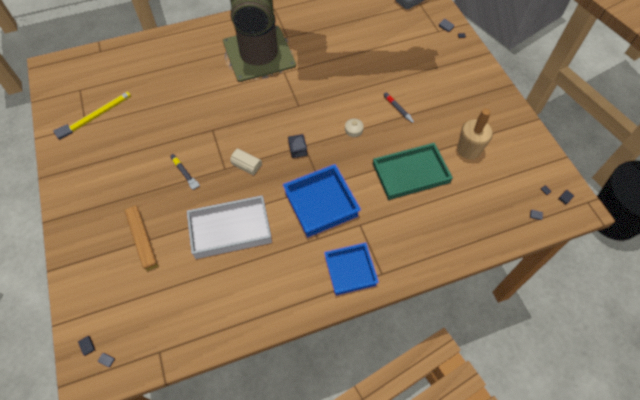

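View pics/wrist0.png

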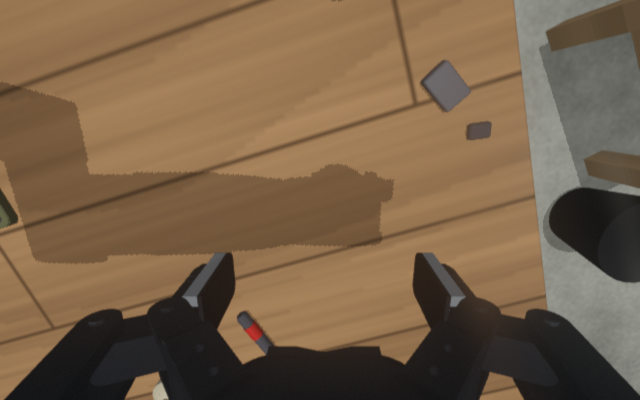

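The top view shows the point chisel (red band) at (205,280), the flat chisel (yellow band) at (443,274), boss (260,268), sett (326,264) and moulding (381,263). The green tray is at (227,198), the large tub at (325,193), with a smaller one at (322,121), and the steel tray at (415,195). Mallet is at (147,203), brush at (495,212). Next I measure these.

```bash
cat > h.py <<'E'
import numpy as np,cv2
from station import state,imaging,order
from scipy.spatial.transform import Rotation as R
def T_tool(s):
    T=np.eye(4);T[:3,:3]=R.from_rotvec(s["tcp_rot"]).as_matrix();T[:3,3]=s["position"];return T
def shot(name,tag):
    s=state();p,d=imaging.get_image(name);c=imaging.get_calibration(name)
    M=c["cam_to_world"] if name!="wrist" else T_tool(s)@np.array(c["mount"])
    cv2.imwrite(f"pics/{tag}.png",p[:,:,::-1]);np.savez(f"pics/{tag}.npz",p=p,d=d,M=M,K=[c["fx"],c["fy"],c["cx"],c["cy"]])
    return p,d,np.array(M),[c["fx"],c["fy"],c["cx"],c["cy"]]
def load(tag):
    z=np.load(f"pics/{tag}.npz");return z["p"],z["d"],z["M"],z["K"]
def onplane(uv,M,K,z):
    uv=np.atleast_2d(np.asarray(uv,float))
    r=np.c_[(uv[:,0]-K[2])/K[0],(uv[:,1]-K[3])/K[1],np.ones(len(uv))]@M[:3,:3].T
    t=(z-M[2,3])/r[:,2];return M[:3,3]+t[:,None]*r
def cloud(d,M,K):
    v,u=np.mgrid[:d.shape[0],:d.shape[1]]
    P=np.stack([(u-K[2])/K[0]*d,(v-K[3])/K[1]*d,d],-1)
    W=P@M[:3,:3].T+M[:3,3];W[d==0]=np.nan;return W
def rect(mask,M,K,z):
    cs,_=cv2.findContours(mask.astype(np.uint8),cv2.RETR_EXTERNAL,cv2.CHAIN_APPROX_NONE)
    c=max(cs,key=cv2.contourArea)[:,0]
    w=onplane(c,M,K,z)[:,:2].astype(np.float32)
    return cv2.minAreaRect(w),w
E
python3 - <<'E'
from h import *
p=np.load('pics/top0.npy');d=np.load('pics/top0d.npy');c=imaging.get_calibration("top");M=np.array(c["cam_to_world"]);K=[c[k] for k in("fx","fy","cx","cy")]
W=cloud(d,M,K)
print("bench z",np.nanmedian(W[300:320,400:480,2]),np.nanmedian(W[220:240,340:400,2]), np.nanmedian(W[100:110,400:480,2]))
hsv=cv2.cvtColor(p,cv2.COLOR_RGB2HSV)
roi={'point':(190,245,225,310),'flat':(425,245,462,305),'boss':(245,253,275,285),'sett':(312,245,340,282),'mould':(362,244,400,284),'green':(180,165,270,230),'tub':(285,155,362,230),'steel':(370,165,460,228),'small':(295,95,350,148),'brush':(478,172,512,252),'mallet':(120,180,175,225)}
for n,(a,b,e,f) in roi.items():
    w=W[b:f,a:e];m=(w[...,2]>5)
    full=np.zeros(d.shape,bool);full[b:f,a:e]=m
    zs=w[m][:,2];z=np.percentile(zs,95)
    r,_=rect(full,M,K,z)
    print(n,m.sum(),"z95 %.1f med %.1f"%(z,np.median(zs)),np.round(r[0],1),np.round(r[1],1),round(r[2],1),"floor",np.round(np.nanmedian(w[(f-b)//2-5:(f-b)//2+5,(e-a)//2-5:(e-a)//2+5,2]),1))
E
```

```text
bench z -0.11215172753111347 -0.29751879742218534 -0.7221946606468919
point 284 z95 18.5 med 13.6 [381.3 341.8] [137.8  19.1] 14.9 floor 3.2
flat 332 z95 17.8 med 13.3 [ 385.8 -340.2] [139.9  24.7] 17.4 floor 11.5
boss 324 z95 35.8 med 27.8 [411.  177.4] [56.1 52.7] 89.3 floor 32.2
sett 401 z95 41.4 med 37.7 [423.2  -4.3] [49.6 61.8] 82.1 floor 38.7
mould 492 z95 38.3 med 33.8 [ 419.9 -158.9] [83.5 49.5] 40.0 floor 35.0
green 2125 z95 30.9 med 7.8 [613.1 277. ] [201.9 131. ] 87.4 floor 5.1
tub 2292 z95 46.3 med 8.3 [622.5  -3.5] [163.7 165.6] 4.8 floor 5.0
steel 2425 z95 40.3 med 7.6 [ 611.6 -262.3] [215.8 130.4] 83.5 floor 5.5
small 758 z95 33.4 med 25.8 [833.4   1.7] [114.4 118.8] 84.2 floor 3.9
brush 968 z95 36.7 med 32.8 [ 561.  -487.5] [188.4  44.7] 6.0 floor 33.1
mallet 1101 z95 177.2 med 93.7 [587.7 431.5] [94.5 92.9] 35.8 floor 99.6
```

```bash
cat >> h.py <<'E'
def plan(xyz=None,jaw=None,tilt=True):
    """identical rows: total shift & spin from measured pose; jaw = world angle (deg) of tool z, mod 180"""
    s=state();Rm=R.from_rotvec(s["tcp_rot"]).as_matrix();p=s["position"]
    cur=np.degrees(np.arctan2(Rm[1,2],Rm[0,2]))
    print("pos",np.round(p,1),"jaw %.1f"%cur,"down",np.round(Rm[:,0],3),"q",np.round(s["joints"],2),"F",np.round(s["contact_force"],1),"open %.1f"%s["opening"],"t %.1f"%s["time_s"])
    sp=0
    if jaw is not None:
        opts=[((jaw-cur+180)%360)-180]; opts.append(opts[0]-180 if opts[0]>0 else opts[0]+180)
        for o in sorted(opts,key=abs): print("  option world turn %.1f deg -> spin %.3f, q6~"%(o,-np.radians(o)),)
        sp=-np.radians(min(opts,key=abs))
    if xyz is None: return
    D=np.array(xyz)-p
    n=max(int(np.ceil(np.linalg.norm(D)/48)),int(np.ceil(abs(sp)/.148)),1)
    for N in (n,n+1,n+2):
        A=sum(Rm@R.from_rotvec([sp/N*k,0,0]).as_matrix() for k in range(N))
        v=np.linalg.solve(A,D)/1000
        print(" N",N,"each dx %.4f dy %.4f dz %.4f spin %.4f"%(*v,sp/N))
E
python3 -c "
from h import *
plan([381,342,110],105)"
```

```text
pos [152.9 501.7 230.7] jaw 73.1 down [-0.    -0.001 -1.   ] q [ 1.27  0.26 -0.14  1.17  0.    1.57] F [ 0.2  0.3 -0.4] open 85.3 t 0.1
  option world turn 31.9 deg -> spin -0.558, q6~
  option world turn -148.1 deg -> spin 2.584, q6~
 N 7 each dx 0.0173 dy -0.0343 dz -0.0212 spin -0.0797
 N 8 each dx 0.0151 dy -0.0299 dz -0.0187 spin -0.0697
 N 9 each dx 0.0134 dy -0.0265 dz -0.0167 spin -0.0620
```

move_arm --targets '[{"dx": 0.0134, "dy": -0.0265, "dz": -0.0167, "spin": -0.062, "fingers": -1}, {"dx": 0.0134, "dy": -0.0265, "dz": -0.0167, "spin": -0.062}, {"dx": 0.0134, "dy": -0.0265, "dz": -0.0167, "spin": -0.062}, {"dx": 0.0134, "dy": -0.0265, "dz": -0.0167, "spin": -0.062}, {"dx": 0.0134, "dy": -0.0265, "dz": -0.0167, "spin": -0.062}, {"dx": 0.0134, "dy": -0.0265, "dz": -0.0167, "spin": -0.062}, {"dx": 0.0134, "dy": -0.0265, "dz": -0.0167, "spin": -0.062}, {"dx": 0.0134, "dy": -0.0265, "dz": -0.0167, "spin": -0.062}, {"dx": 0.0134, "dy": -0.0265, "dz": -0.0167, "spin": -0.062}, {"dx": 0}]' --force 40

```text
invalid input
```

move_arm --targets '[{"dx": 0.0134, "dy": -0.0265, "dz": -0.0167, "spin": -0.062, "fingers": -1}, {"dx": 0.0134, "dy": -0.0265, "dz": -0.0167, "spin": -0.062, "fingers": -1}, {"dx": 0.0134, "dy": -0.0265, "dz": -0.0167, "spin": -0.062, "fingers": -1}, {"dx": 0.0134, "dy": -0.0265, "dz": -0.0167, "spin": -0.062, "fingers": -1}, {"dx": 0.0134, "dy": -0.0265, "dz": -0.0167, "spin": -0.062, "fingers": -1}, {"dx": 0.0134, "dy": -0.0265, "dz": -0.0167, "spin": -0.062, "fingers": -1}, {"dx": 0.0134, "dy": -0.0265, "dz": -0.0167, "spin": -0.062, "fingers": -1}, {"dx": 0.0134, "dy": -0.0265, "dz": -0.0167, "spin": -0.062, "fingers": -1}, {"dx": 0.0134, "dy": -0.0265, "dz": -0.0167, "spin": -0.062, "fingers": -1}, {"dx": 0, "dy": 0, "dz": 0, "spin": 0, "fingers": -1}]' --force 40

```text
time_s: 1.15
position: [383.4, 340.9, 108.9]
tcp_rot: [-1.398, 1.078, 1.397]
contact_force: [0.6, 0.4, 0.8]
opening: 84.9
```

Run:
```python
from h import *
p,d,M,K=shot("wrist","w1")
W=cloud(d,M,K); m=(W[...,2]>4)&(W[...,2]<25)&(np.hypot(W[...,0]-381,W[...,1]-342)<85)
print(m.sum()); 
r,_=rect(m,M,K,8);print(r, np.percentile(W[m][:,2],[5,50,95]))
plan([381.3,341.8,20],105)
```

```text
3195
((381.942626953125, 348.0315856933594), (139.9752655029297, 18.27098846435547), 15.849879264831543) [ 8.51815595 14.03573302 16.38287174]
pos [381.8 341.5 109.5] jaw 104.8 down [-0.002 -0.001 -1.   ] q [ 0.73  0.32 -0.38  0.86  0.    0.47] F [-0.   0.6  0.4] open 85.5 t 1.2
  option world turn 0.2 deg -> spin -0.003, q6~
  option world turn -179.8 deg -> spin 3.139, q6~
 N 2 each dx 0.0448 dy 0.0001 dz 0.0003 spin -0.0015
 N 3 each dx 0.0298 dy 0.0001 dz 0.0002 spin -0.0010
 N 4 each dx 0.0224 dy 0.0001 dz 0.0001 spin -0.0007
```

View pics/w1.png

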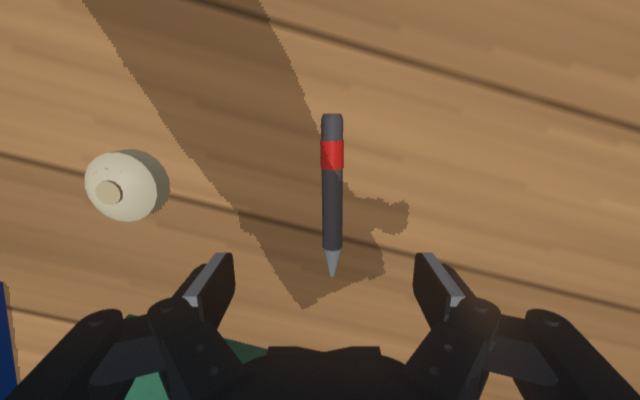

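The wrist view shows the chisel at column 332, from (332,115) at the struck end to (332,275) at the tip. It lies about 5 mm off the jaw centre toward +y, so I correct for that and descend.

```bash
python3 -c "
from h import *
plan([381.6,347,4],105.5)"
```

```text
pos [381.8 341.5 109.5] jaw 104.8 down [-0.002 -0.001 -1.   ] q [ 0.73  0.32 -0.38  0.86  0.    0.47] F [-0.   0.6  0.4] open 85.5 t 1.2
  option world turn 0.7 deg -> spin -0.012, q6~
  option world turn -179.3 deg -> spin 3.130, q6~
 N 3 each dx 0.0352 dy -0.0005 dz 0.0018 spin -0.0039
 N 4 each dx 0.0264 dy -0.0004 dz 0.0014 spin -0.0029
 N 5 each dx 0.0211 dy -0.0003 dz 0.0011 spin -0.0023
```

move_arm --targets '[{"dx": 0.025, "dy": -0.0005, "dz": 0.0018, "spin": -0.004, "fingers": -1}, {"dx": 0.025, "dy": -0.0005, "dz": 0.0018, "spin": -0.004, "fingers": -1}, {"dx": 0.025, "dy": -0.0005, "dz": 0.0018, "spin": -0.004, "fingers": -1}, {"dx": 0.018, "dy": 0, "dz": 0, "spin": 0, "fingers": -1}, {"dx": 0.012, "dy": 0, "dz": 0, "spin": 0, "fingers": -1}, {"dx": 0, "dy": 0, "dz": 0, "spin": 0, "fingers": 0}, {"dx": 0, "dy": 0, "dz": 0, "spin": 0, "fingers": 0}, {"dx": 0, "dy": 0, "dz": 0, "spin": 0, "fingers": 0}]' --force 40

```text
time_s: 2.0
position: [381.8, 349.1, 6.8]
tcp_rot: [-1.408, 1.065, 1.408]
contact_force: [0.1, 0.2, 0.3]
opening: 44.3
```

move_arm --targets '[{"dx": 0.002, "dy": 0, "dz": 0, "spin": 0, "fingers": 0.3}, {"dx": 0, "dy": 0, "dz": 0, "spin": 0, "fingers": 1}, {"dx": 0, "dy": 0, "dz": 0, "spin": 0, "fingers": 1}, {"dx": 0, "dy": 0, "dz": 0, "spin": 0, "fingers": 1}, {"dx": 0, "dy": 0, "dz": 0, "spin": 0, "fingers": 1}, {"dx": 0, "dy": 0, "dz": 0, "spin": 0, "fingers": 1}]' --force 50

```text
time_s: 2.6
position: [381.6, 348.6, 4.4]
tcp_rot: [-1.408, 1.066, 1.408]
contact_force: [-0.1, -0.9, 5.5]
opening: 14.5
```

```bash
python3 -c "
from h import *
plan()"
```

```text
pos [381.6 348.6   4.4] jaw 105.7 down [ 0.001  0.001 -1.   ] q [ 0.74  0.45 -0.52  0.6  -0.    0.47] F [-0.1 -0.9  5.5] open 14.5 t 2.6
```

move_arm --targets '[{"dx": -0.01, "dy": 0, "dz": 0, "spin": 0, "fingers": 1}, {"dx": -0.025, "dy": 0, "dz": 0, "spin": 0, "fingers": 1}, {"dx": -0.035, "dy": 0, "dz": 0, "spin": 0, "fingers": 1}, {"dx": -0.035, "dy": 0, "dz": 0, "spin": 0, "fingers": 1}, {"dx": 0, "dy": 0, "dz": 0, "spin": 0, "fingers": 1}]' --force 60

```text
time_s: 3.1
position: [383.8, 350.8, 113.5]
tcp_rot: [-1.408, 1.058, 1.405]
contact_force: [0.9, 1.2, -2.1]
opening: 14.4
```

```bash
python3 -c "
from h import *
shot('wrist','w2')
plan([640,278,110],177.4)"
```

```text
pos [382.7 349.8 111.2] jaw 105.7 down [ 0.004  0.004 -1.   ] q [ 0.74  0.33 -0.37  0.86  0.    0.47] F [-0.6 -0.2 -2.3] open 14.2 t 3.1
  option world turn 71.7 deg -> spin -1.251, q6~
  option world turn -108.3 deg -> spin 1.890, q6~
 N 9 each dx 0.0002 dy -0.0143 dz -0.0283 spin -0.1390
 N 10 each dx 0.0002 dy -0.0127 dz -0.0255 spin -0.1251
 N 11 each dx 0.0002 dy -0.0114 dz -0.0233 spin -0.1137
```

View pics/w2.png

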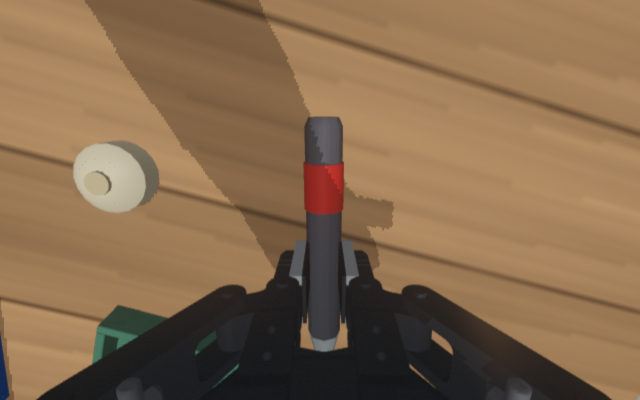

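The chisel is held straight between the pads, with the band at (323,188) and the tip at (323,345).

move_arm --targets '[{"dx": 0, "dy": -0.0127, "dz": -0.0255, "spin": -0.125, "fingers": 1}, {"dx": 0, "dy": -0.0127, "dz": -0.0255, "spin": -0.125, "fingers": 1}, {"dx": 0, "dy": -0.0127, "dz": -0.0255, "spin": -0.125, "fingers": 1}, {"dx": 0, "dy": -0.0127, "dz": -0.0255, "spin": -0.125, "fingers": 1}, {"dx": 0, "dy": -0.0127, "dz": -0.0255, "spin": -0.125, "fingers": 1}, {"dx": 0, "dy": -0.0127, "dz": -0.0255, "spin": -0.125, "fingers": 1}, {"dx": 0, "dy": -0.0127, "dz": -0.0255, "spin": -0.125, "fingers": 1}, {"dx": 0, "dy": -0.0127, "dz": -0.0255, "spin": -0.125, "fingers": 1}, {"dx": 0, "dy": -0.0127, "dz": -0.0255, "spin": -0.125, "fingers": 1}, {"dx": 0, "dy": -0.0127, "dz": -0.0255, "spin": -0.125, "fingers": 1}]'

```text
time_s: 4.15
position: [637.9, 275.5, 106.1]
tcp_rot: [-2.196, 0.049, 2.205]
contact_force: [0.4, -0.4, -1.8]
opening: 14.1
```

move_arm --targets '[{"dx": 0, "dy": 0, "dz": 0, "spin": 0, "fingers": 1}, {"dx": 0, "dy": 0, "dz": 0, "spin": 0, "fingers": 1}]'

```text
time_s: 4.35
position: [637.0, 276.0, 106.1]
tcp_rot: [-2.193, 0.055, 2.203]
contact_force: [-0.7, 0.5, -2.0]
opening: 14.1
```

```bash
python3 -c "
from h import *
p,d,M,K=shot('wrist','w3')
hsv=cv2.cvtColor(p,cv2.COLOR_RGB2HSV)
g=cv2.inRange(hsv,(65,60,30),(95,255,255))
W=cloud(d,M,K)
for n,lo,hi,z in (('rim',24,36,30),('floor',0,12,6)):
  m=(g>0)&(W[...,2]>lo)&(W[...,2]<hi)
  r,w=rect(m,M,K,z);print(n,m.sum(),np.round(cv2.boxPoints(r),1).tolist(),r[2], np.median(W[m][:,2]))
plan([640,278,40],177.4)"
```

```text
rim 6199 [[555.0999755859375, 188.89999389648438], [675.4000244140625, 183.10000610351562], [682.5, 331.3999938964844], [562.2000122070312, 337.20001220703125]] 87.25126647949219 29.01064058072558
floor 19267 [[551.2000122070312, 195.5], [669.5, 189.8000030517578], [677.7999877929688, 361.79998779296875], [559.5, 367.5]] 87.24327087402344 5.220703530494262
pos [636.4 275.9 106.5] jaw 177.3 down [-0.004 -0.002 -1.   ] q [ 0.41  0.62  0.11  1.07  0.   -1.11] F [-0.7  0.1 -1.6] open 14.4 t 4.4
  option world turn 0.1 deg -> spin -0.002, q6~
  option world turn -179.9 deg -> spin 3.139, q6~
 N 2 each dx 0.0333 dy -0.0012 dz -0.0019 spin -0.0011
 N 3 each dx 0.0222 dy -0.0008 dz -0.0013 spin -0.0007
 N 4 each dx 0.0166 dy -0.0006 dz -0.0010 spin -0.0005
```

View pics/w3.png

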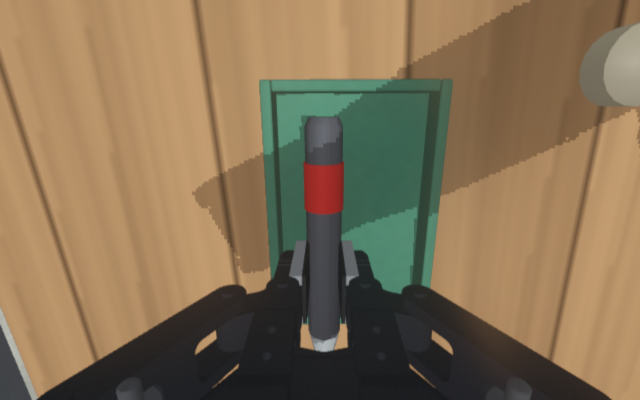

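The tray interior spans columns 275 to 435 in this view. The chisel at column 323 is parallel to its walls and clear of them, so I descend.

move_arm --targets '[{"dx": 0.022, "dy": -0.001, "dz": 0, "spin": 0, "fingers": 1}, {"dx": 0.022, "dy": -0.001, "dz": 0, "spin": 0, "fingers": 1}, {"dx": 0.022, "dy": 0, "dz": 0, "spin": 0, "fingers": 1}, {"dx": 0.016, "dy": 0, "dz": 0, "spin": 0, "fingers": 1}, {"dx": 0.006, "dy": 0, "dz": 0, "spin": 0, "fingers": 1}, {"dx": 0, "dy": 0, "dz": 0, "spin": 0, "fingers": 1}, {"dx": 0, "dy": 0, "dz": 0, "spin": 0, "fingers": 1}]'

```text
time_s: 5.1
position: [638.2, 278.7, 21.5]
tcp_rot: [-2.198, 0.051, 2.197]
contact_force: [0.2, -0.4, -1.7]
opening: 14.2
```

move_arm --targets '[{"dx": 0.003, "dy": 0, "dz": 0, "spin": 0, "fingers": 1}, {"dx": 0.003, "dy": 0, "dz": 0, "spin": 0, "fingers": 1}, {"dx": 0.002, "dy": 0, "dz": 0, "spin": 0, "fingers": 1}, {"dx": 0, "dy": 0, "dz": 0, "spin": 0, "fingers": 1}, {"dx": 0, "dy": 0, "dz": 0, "spin": 0, "fingers": 1}]'

```text
time_s: 5.6
position: [638.3, 278.6, 12.7]
tcp_rot: [-2.198, 0.051, 2.198]
contact_force: [0.3, -0.4, -1.9]
opening: 14.0
```

move_arm --targets '[{"dx": 0.001, "dy": 0, "dz": 0, "spin": 0, "fingers": 1}, {"dx": 0.001, "dy": 0, "dz": 0, "spin": 0, "fingers": 1}, {"dx": 0, "dy": 0, "dz": 0, "spin": 0, "fingers": 1}]'

```text
time_s: 5.9
position: [638.3, 278.6, 10.6]
tcp_rot: [-2.198, 0.051, 2.198]
contact_force: [-0.1, -1.0, -2.9]
opening: 14.1
```

move_arm --targets '[{"dx": 0.001, "dy": 0, "dz": 0, "spin": 0, "fingers": 1}, {"dx": 0, "dy": 0, "dz": 0, "spin": 0, "fingers": 1}]'

```text
time_s: 6.1
position: [638.3, 278.6, 10.5]
tcp_rot: [-2.198, 0.051, 2.197]
contact_force: [-1.6, -0.5, 4.1]
opening: 14.0
```

move_arm --targets '[{"dx": 0, "dy": 0, "dz": 0, "spin": 0, "fingers": 0.5}, {"dx": 0, "dy": 0, "dz": 0, "spin": 0, "fingers": 0.4}, {"dx": 0, "dy": 0, "dz": 0, "spin": 0, "fingers": 0.4}, {"dx": 0, "dy": 0, "dz": 0, "spin": 0, "fingers": 0.4}, {"dx": -0.01, "dy": 0, "dz": 0, "spin": 0, "fingers": 0.4}, {"dx": -0.03, "dy": 0, "dz": 0, "spin": 0, "fingers": 0.4}, {"dx": -0.05, "dy": 0, "dz": 0, "spin": 0, "fingers": 0.4}, {"dx": -0.05, "dy": 0, "dz": 0, "spin": 0, "fingers": -1}, {"dx": 0, "dy": 0, "dz": 0, "spin": 0, "fingers": -1}]'

```text
time_s: 7.0
position: [643.2, 280.8, 159.7]
tcp_rot: [-2.211, 0.044, 2.178]
contact_force: [0.3, 0.5, -0.4]
opening: 53.7
```

```bash
python3 -c "
from h import *
p,d,M,K=shot('wrist','w4')
# top re-evaluate with silhouettes at better plane
q,e,N,L=shot('top','t4')
W=cloud(e,N,L)
m=np.zeros(e.shape,bool);a,b,c,f=425,245,462,305
m[b:f,a:c]=W[b:f,a:c,2]>5
print(rect(m,N,L,8)[0])
plan([385,-343,110],107.4)"
```

```text
((384.67889404296875, -343.3608703613281), (141.15667724609375, 24.904869079589844), 17.414976119995117)
pos [639.9 279.3 152.9] jaw 177.3 down [ 0.005  0.002 -1.   ] q [ 0.41  0.59  0.19  1.16  0.   -1.11] F [-0.2  0.  -0.9] open 68.2 t 7.1
  option world turn -69.9 deg -> spin 1.221, q6~
  option world turn 110.1 deg -> spin -1.921, q6~
 N 15 each dx 0.0027 dy 0.0465 dz -0.0108 spin 0.0814
 N 16 each dx 0.0025 dy 0.0436 dz -0.0102 spin 0.0763
 N 17 each dx 0.0024 dy 0.0410 dz -0.0097 spin 0.0718
```

View pics/w4.png

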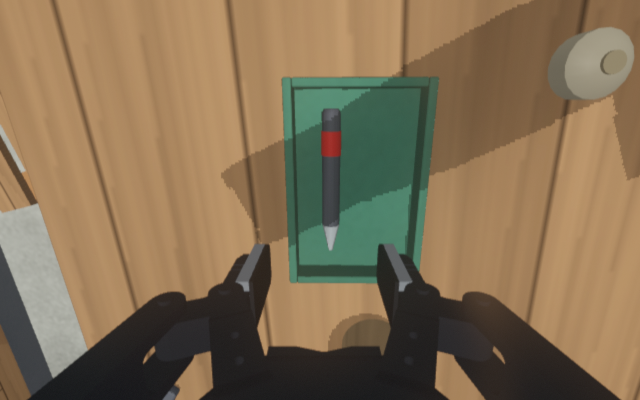

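View pics/t4.png

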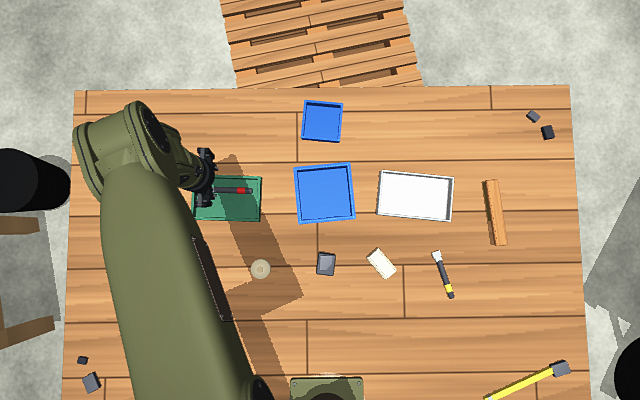

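The point chisel lies flat in the tray from (330,110) to (330,250), parallel to the walls. Next is the flat chisel.

move_arm --targets '[{"dx": 0.0025, "dy": 0.0436, "dz": -0.0102, "spin": 0.0763, "fingers": -1}, {"dx": 0.0025, "dy": 0.0436, "dz": -0.0102, "spin": 0.0763, "fingers": -1}, {"dx": 0.0025, "dy": 0.0436, "dz": -0.0102, "spin": 0.0763, "fingers": -1}, {"dx": 0.0025, "dy": 0.0436, "dz": -0.0102, "spin": 0.0763, "fingers": -1}, {"dx": 0.0025, "dy": 0.0436, "dz": -0.0102, "spin": 0.0763, "fingers": -1}, {"dx": 0.0025, "dy": 0.0436, "dz": -0.0102, "spin": 0.0763, "fingers": -1}, {"dx": 0.0025, "dy": 0.0436, "dz": -0.0102, "spin": 0.0763, "fingers": -1}, {"dx": 0.0025, "dy": 0.0436, "dz": -0.0102, "spin": 0.0763, "fingers": -1}]'

```text
time_s: 7.9
position: [607.2, -74.6, 127.9]
tcp_rot: [-1.839, 0.632, 1.844]
contact_force: [1.1, -0.1, 0.1]
opening: 85.5
```

move_arm --targets '[{"dx": 0.0025, "dy": 0.0436, "dz": -0.0102, "spin": 0.0763, "fingers": -1}, {"dx": 0.0025, "dy": 0.0436, "dz": -0.0102, "spin": 0.0763, "fingers": -1}, {"dx": 0.0025, "dy": 0.0436, "dz": -0.0102, "spin": 0.0763, "fingers": -1}, {"dx": 0.0025, "dy": 0.0436, "dz": -0.0102, "spin": 0.0763, "fingers": -1}, {"dx": 0.0025, "dy": 0.0436, "dz": -0.0102, "spin": 0.0763, "fingers": -1}, {"dx": 0.0025, "dy": 0.0436, "dz": -0.0102, "spin": 0.0763, "fingers": -1}, {"dx": 0.0025, "dy": 0.0436, "dz": -0.0102, "spin": 0.0763, "fingers": -1}, {"dx": 0.0025, "dy": 0.0436, "dz": -0.0102, "spin": 0.0763, "fingers": -1}, {"dx": 0, "dy": 0, "dz": 0, "spin": 0, "fingers": -1}]'

```text
time_s: 8.8
position: [377.3, -344.9, 107.9]
tcp_rot: [-1.419, 1.056, 1.429]
contact_force: [0.5, 0.4, -0.7]
opening: 85.1
```

```bash
python3 -c "
from h import *
plan([385,-343,110],107.4)
p,d,M,K=shot('wrist','w5')
W=cloud(d,M,K); m=(W[...,2]>4)&(W[...,2]<25)&(np.hypot(W[...,0]-385,W[...,1]+343)<85)
r,_=rect(m,M,K,8);print(r, np.percentile(W[m][:,2],[5,50,95]))
"
```

```text
pos [ 377.3 -344.9  107.9] jaw 107.0 down [-0.006  0.002 -1.   ] q [-0.74  0.33 -0.39  0.86 -0.   -1.04] F [ 0.5  0.4 -0.7] open 85.1 t 8.8
  option world turn 0.4 deg -> spin -0.008, q6~
  option world turn -179.6 deg -> spin 3.134, q6~
 N 1 each dx -0.0022 dy -0.0079 dz -0.0004 spin -0.0078
 N 2 each dx -0.0011 dy -0.0040 dz -0.0002 spin -0.0039
 N 3 each dx -0.0007 dy -0.0026 dz -0.0002 spin -0.0026
((386.6392822265625, -340.5088195800781), (140.65841674804688, 23.474271774291992), 16.749935150146484) [ 8.8031582  13.66387338 16.21779094]
```

View pics/w5.png

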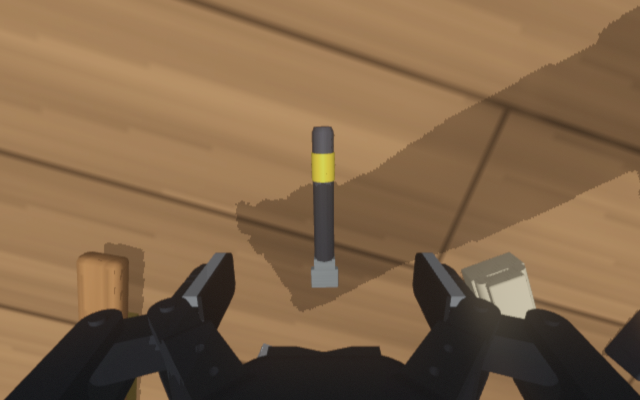

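The flat chisel sits at column 323, from (323,128) to (323,287), well centred in the jaws. The brush (103,285) and moulding (500,290) are clear.

```bash
python3 -c "
from h import *
plan([386,-341.7,5],107)"
```

```text
pos [ 379.8 -344.1  108.3] jaw 107.1 down [-0.003  0.003 -1.   ] q [-0.74  0.33 -0.38  0.86 -0.   -1.04] F [0.3 0.2 0.1] open 85.4 t 8.8
  option world turn -0.1 deg -> spin 0.002, q6~
  option world turn 179.9 deg -> spin -3.139, q6~
 N 3 each dx 0.0344 dy -0.0023 dz 0.0000 spin 0.0008
 N 4 each dx 0.0258 dy -0.0017 dz 0.0000 spin 0.0006
 N 5 each dx 0.0207 dy -0.0014 dz 0.0000 spin 0.0005
```

move_arm --targets '[{"dx": 0.03, "dy": -0.002, "dz": 0, "spin": 0, "fingers": -1}, {"dx": 0.03, "dy": -0.002, "dz": 0, "spin": 0, "fingers": -1}, {"dx": 0.026, "dy": -0.002, "dz": 0, "spin": 0, "fingers": -1}, {"dx": 0.012, "dy": 0, "dz": 0, "spin": 0, "fingers": -1}, {"dx": 0.004, "dy": 0, "dz": 0, "spin": 0, "fingers": 0}, {"dx": 0, "dy": 0, "dz": 0, "spin": 0, "fingers": 0}, {"dx": 0, "dy": 0, "dz": 0, "spin": 0, "fingers": 0.2}, {"dx": 0, "dy": 0, "dz": 0, "spin": 0, "fingers": 0.2}]'

```text
time_s: 9.65
position: [389.7, -342.9, 8.8]
tcp_rot: [-1.431, 1.05, 1.427]
contact_force: [-0.1, -0.5, -0.5]
opening: 34.3
```

move_arm --targets '[{"dx": 0.002, "dy": 0.003, "dz": 0, "spin": 0, "fingers": 0.2}, {"dx": 0.0015, "dy": 0, "dz": 0, "spin": 0, "fingers": 0.3}, {"dx": 0, "dy": 0, "dz": 0, "spin": 0, "fingers": 1}, {"dx": 0, "dy": 0, "dz": 0, "spin": 0, "fingers": 1}, {"dx": 0, "dy": 0, "dz": 0, "spin": 0, "fingers": 1}, {"dx": 0, "dy": 0, "dz": 0, "spin": 0, "fingers": 1}, {"dx": 0, "dy": 0, "dz": 0, "spin": 0, "fingers": 1}]' --force 50

```text
time_s: 10.35
position: [385.9, -343.3, 4.4]
tcp_rot: [-1.429, 1.051, 1.429]
contact_force: [-1.6, -0.3, 3.4]
opening: 14.5
```

move_arm --targets '[{"dx": -0.01, "dy": 0, "dz": 0, "spin": 0, "fingers": 1}, {"dx": -0.025, "dy": 0, "dz": 0, "spin": 0, "fingers": 1}, {"dx": -0.035, "dy": 0, "dz": 0, "spin": 0, "fingers": 1}, {"dx": -0.035, "dy": 0, "dz": 0, "spin": 0, "fingers": 1}, {"dx": 0, "dy": 0, "dz": 0, "spin": 0, "fingers": 1}, {"dx": 0, "dy": 0, "dz": 0, "spin": 0, "fingers": 1}]' --force 60

```text
time_s: 10.95
position: [386.5, -343.4, 110.1]
tcp_rot: [-1.431, 1.05, 1.427]
contact_force: [-0.3, 0.1, -2.4]
opening: 14.3
```

```bash
python3 -c "
from h import *
shot('wrist','w6')
plan([588,280,120],177.4)"
```

```text
pos [ 385.6 -342.7  108.8] jaw 107.4 down [-0.     0.001 -1.   ] q [-0.73  0.33 -0.38  0.86  0.   -1.03] F [ 0.   0.8 -1.6] open 14.3 t 11.0
  option world turn 70.0 deg -> spin -1.222, q6~
  option world turn -110.0 deg -> spin 1.920, q6~
 N 14 each dx -0.0008 dy -0.0461 dz 0.0187 spin -0.0873
 N 15 each dx -0.0007 dy -0.0431 dz 0.0174 spin -0.0815
 N 16 each dx -0.0007 dy -0.0405 dz 0.0162 spin -0.0764
```

View pics/w6.png

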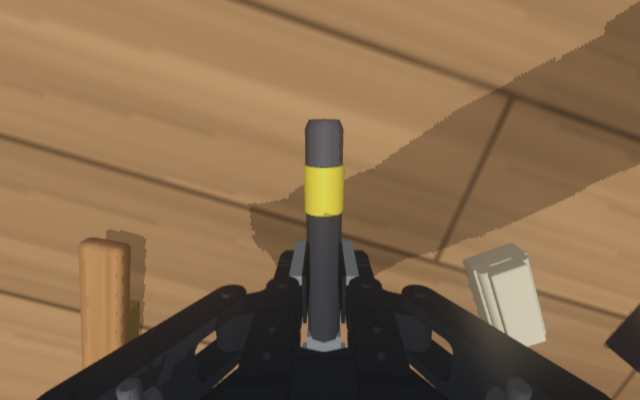

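The flat chisel is held straight, band at (323,190). Carrying it to the tray.

move_arm --targets '[{"dx": -0.001, "dy": -0.0405, "dz": 0.0162, "spin": -0.0764, "fingers": 1}, {"dx": -0.001, "dy": -0.0405, "dz": 0.0162, "spin": -0.0764, "fingers": 1}, {"dx": -0.001, "dy": -0.0405, "dz": 0.0162, "spin": -0.0764, "fingers": 1}, {"dx": -0.001, "dy": -0.0405, "dz": 0.0162, "spin": -0.0764, "fingers": 1}, {"dx": -0.001, "dy": -0.0405, "dz": 0.0162, "spin": -0.0764, "fingers": 1}, {"dx": -0.001, "dy": -0.0405, "dz": 0.0162, "spin": -0.0764, "fingers": 1}, {"dx": -0.001, "dy": -0.0405, "dz": 0.0162, "spin": -0.0764, "fingers": 1}, {"dx": -0.001, "dy": -0.0405, "dz": 0.0162, "spin": -0.0764, "fingers": 1}]'

```text
time_s: 11.8
position: [584.9, -61.5, 114.9]
tcp_rot: [-1.842, 0.626, 1.849]
contact_force: [0.8, -0.5, -1.5]
opening: 14.5
```

move_arm --targets '[{"dx": -0.001, "dy": -0.0405, "dz": 0.0162, "spin": -0.0764, "fingers": 1}, {"dx": -0.001, "dy": -0.0405, "dz": 0.0162, "spin": -0.0764, "fingers": 1}, {"dx": -0.001, "dy": -0.0405, "dz": 0.0162, "spin": -0.0764, "fingers": 1}, {"dx": -0.001, "dy": -0.0405, "dz": 0.0162, "spin": -0.0764, "fingers": 1}, {"dx": -0.001, "dy": -0.0405, "dz": 0.0162, "spin": -0.0764, "fingers": 1}, {"dx": -0.001, "dy": -0.0405, "dz": 0.0162, "spin": -0.0764, "fingers": 1}, {"dx": -0.001, "dy": -0.0405, "dz": 0.0162, "spin": -0.0764, "fingers": 1}, {"dx": -0.001, "dy": -0.0405, "dz": 0.0162, "spin": -0.0764, "fingers": 1}, {"dx": 0, "dy": 0, "dz": 0, "spin": 0, "fingers": 1}, {"dx": 0, "dy": 0, "dz": 0, "spin": 0, "fingers": 1}]'

```text
time_s: 12.8
position: [586.5, 280.8, 122.9]
tcp_rot: [-2.197, 0.05, 2.205]
contact_force: [0.8, -0.1, -1.8]
opening: 14.3
```

```bash
python3 -c "
from h import *
shot('wrist','w7')
plan([590,278,40],177.4)"
```

```text
pos [587.  279.8 123.2] jaw 177.4 down [-0.003 -0.002 -1.   ] q [ 0.45  0.53  0.    1.05 -0.   -1.08] F [-0.4 -0.1 -0.7] open 14.0 t 12.8
  option world turn -0.0 deg -> spin 0.001, q6~
  option world turn 180.0 deg -> spin -3.141, q6~
 N 2 each dx 0.0416 dy 0.0007 dz -0.0017 spin 0.0004
 N 3 each dx 0.0277 dy 0.0005 dz -0.0011 spin 0.0002
 N 4 each dx 0.0208 dy 0.0004 dz -0.0008 spin 0.0002
```

View pics/w7.png

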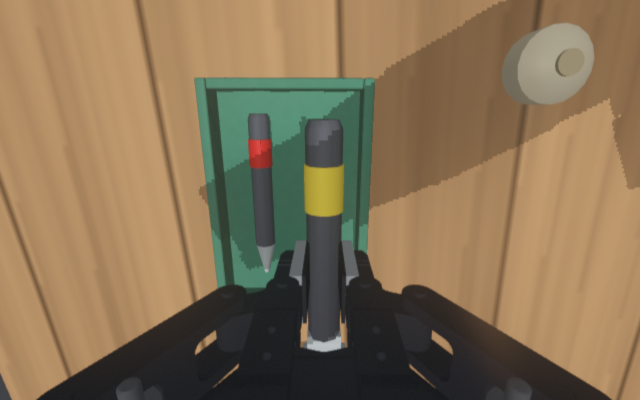

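The point chisel is at (262,190) and the held chisel, column 323, is over the free half. I descend.

move_arm --targets '[{"dx": 0.03, "dy": 0, "dz": -0.001, "spin": 0, "fingers": 1}, {"dx": 0.03, "dy": 0, "dz": -0.001, "spin": 0, "fingers": 1}, {"dx": 0.025, "dy": 0, "dz": 0, "spin": 0, "fingers": 1}, {"dx": 0.015, "dy": 0, "dz": 0, "spin": 0, "fingers": 1}, {"dx": 0.008, "dy": 0, "dz": 0, "spin": 0, "fingers": 1}, {"dx": 0, "dy": 0, "dz": 0, "spin": 0, "fingers": 1}, {"dx": 0, "dy": 0, "dz": 0, "spin": 0, "fingers": 1}]'

```text
time_s: 13.55
position: [590.9, 279.6, 17.7]
tcp_rot: [-2.199, 0.051, 2.197]
contact_force: [-0.6, -0.1, -1.2]
opening: 14.1
```

move_arm --targets '[{"dx": 0.002, "dy": 0, "dz": 0, "spin": 0, "fingers": 1}, {"dx": 0.002, "dy": 0, "dz": 0, "spin": 0, "fingers": 1}, {"dx": 0.001, "dy": 0, "dz": 0, "spin": 0, "fingers": 1}, {"dx": 0, "dy": 0, "dz": 0, "spin": 0, "fingers": 1}]'

```text
time_s: 13.95
position: [590.3, 280.3, 12.4]
tcp_rot: [-2.199, 0.049, 2.199]
contact_force: [0.7, 0.1, -1.7]
opening: 14.3
```

move_arm --targets '[{"dx": 0.001, "dy": 0, "dz": 0, "spin": 0, "fingers": 1}, {"dx": 0.001, "dy": 0, "dz": 0, "spin": 0, "fingers": 1}, {"dx": 0, "dy": 0, "dz": 0, "spin": 0, "fingers": 1}]'

```text
time_s: 14.25
position: [590.4, 280.3, 10.5]
tcp_rot: [-2.199, 0.049, 2.198]
contact_force: [-0.4, 0.6, 0.6]
opening: 14.6
```

move_arm --targets '[{"dx": 0.0005, "dy": 0, "dz": 0, "spin": 0, "fingers": 1}, {"dx": 0, "dy": 0, "dz": 0, "spin": 0, "fingers": 0.5}, {"dx": 0, "dy": 0, "dz": 0, "spin": 0, "fingers": 0.4}, {"dx": 0, "dy": 0, "dz": 0, "spin": 0, "fingers": 0.4}, {"dx": 0, "dy": 0, "dz": 0, "spin": 0, "fingers": 0.4}, {"dx": -0.01, "dy": 0, "dz": 0, "spin": 0, "fingers": 0.4}, {"dx": -0.03, "dy": 0, "dz": 0, "spin": 0, "fingers": 0.4}, {"dx": -0.05, "dy": 0, "dz": 0, "spin": 0, "fingers": 0.4}, {"dx": -0.05, "dy": 0, "dz": 0, "spin": 0, "fingers": -1}, {"dx": 0, "dy": 0, "dz": 0, "spin": 0, "fingers": -1}]'

```text
time_s: 15.25
position: [595.2, 282.5, 159.1]
tcp_rot: [-2.211, 0.042, 2.18]
contact_force: [1.2, 0.6, 0.8]
opening: 53.5
```

```bash
python3 -c "
from h import *
p,d,M,K=shot('wrist','w8')
plan([423,-5,130],82.1)"
```

```text
pos [593.5 281.7 155.5] jaw 177.4 down [ 0.01   0.005 -1.   ] q [ 0.44  0.51  0.06  1.11 -0.   -1.08] F [ 1.1  0.6 -0.6] open 61.4 t 15.3
  option world turn 84.7 deg -> spin -1.478, q6~
  option world turn -95.3 deg -> spin 1.664, q6~
 N 10 each dx 0.0023 dy 0.0147 dz 0.0335 spin -0.1478
 N 11 each dx 0.0021 dy 0.0132 dz 0.0305 spin -0.1344
 N 12 each dx 0.0019 dy 0.0119 dz 0.0281 spin -0.1232
```

View pics/w8.png

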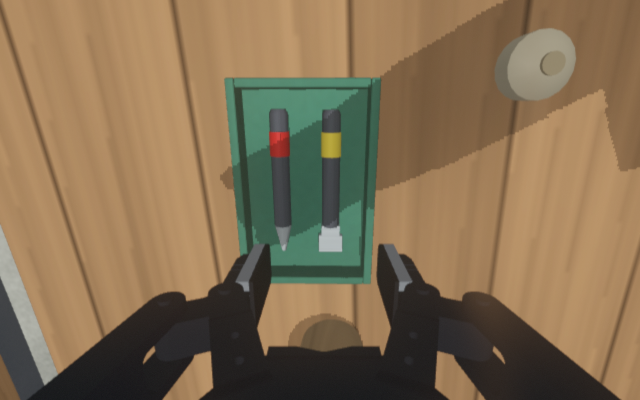

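Both chisels lie flat and side by side in the tray, red at (280,180) and yellow at (330,180). Next is the sett.

```bash
sed -i 's/def plan(xyz=None,jaw=None,tilt=True):/def plan(xyz=None,jaw=None,alt=False):/; s/sp=-np.radians(min(opts,key=abs))/sp=-np.radians(sorted(opts,key=abs)[int(alt)])/' h.py; python3 -c "
from h import *
plan([423,-5,130],82.1,True)"
```

```text
pos [593.5 281.7 155.5] jaw 177.4 down [ 0.01   0.005 -1.   ] q [ 0.44  0.51  0.06  1.11 -0.   -1.08] F [ 1.1  0.6 -0.6] open 61.4 t 15.3
  option world turn 84.7 deg -> spin -1.478, q6~
  option world turn -95.3 deg -> spin 1.664, q6~
 N 12 each dx 0.0019 dy 0.0301 dz -0.0084 spin 0.1386
 N 13 each dx 0.0017 dy 0.0278 dz -0.0079 spin 0.1280
 N 14 each dx 0.0016 dy 0.0258 dz -0.0074 spin 0.1188
```

move_arm --targets '[{"dx": 0, "dy": 0.0301, "dz": -0.0084, "spin": 0.1386, "fingers": -1}, {"dx": 0, "dy": 0.0301, "dz": -0.0084, "spin": 0.1386, "fingers": -1}, {"dx": 0, "dy": 0.0301, "dz": -0.0084, "spin": 0.1386, "fingers": -1}, {"dx": 0.002, "dy": 0.0301, "dz": -0.0084, "spin": 0.1386, "fingers": -1}, {"dx": 0.002, "dy": 0.0301, "dz": -0.0084, "spin": 0.1386, "fingers": -1}, {"dx": 0.002, "dy": 0.0301, "dz": -0.0084, "spin": 0.1386, "fingers": -1}]'

```text
time_s: 15.9
position: [567.7, 97.7, 142.5]
tcp_rot: [-1.695, 0.802, 1.697]
contact_force: [0.8, 0.4, -0.1]
opening: 85.3
```

move_arm --targets '[{"dx": 0.002, "dy": 0.0301, "dz": -0.0084, "spin": 0.1386, "fingers": -1}, {"dx": 0.002, "dy": 0.0301, "dz": -0.0084, "spin": 0.1386, "fingers": -1}, {"dx": 0.002, "dy": 0.0301, "dz": -0.0084, "spin": 0.1386, "fingers": -1}, {"dx": 0.002, "dy": 0.0301, "dz": -0.0084, "spin": 0.1386, "fingers": -1}, {"dx": 0.002, "dy": 0.0301, "dz": -0.0084, "spin": 0.1386, "fingers": -1}, {"dx": 0.002, "dy": 0.0301, "dz": -0.0084, "spin": 0.1386, "fingers": -1}, {"dx": 0, "dy": 0, "dz": 0, "spin": 0, "fingers": -1}, {"dx": 0, "dy": 0, "dz": 0, "spin": 0, "fingers": -1}]'

```text
time_s: 16.7
position: [419.1, -6.8, 131.2]
tcp_rot: [-1.107, 1.272, 1.108]
contact_force: [-0.4, -1.1, -0.2]
opening: 85.2
```

```bash
python3 -c "
from h import *
p,d,M,K=shot('wrist','w9')
W=cloud(d,M,K)
for lo,z in ((5,20),(32,38)):
  m=(W[...,2]>lo)&(W[...,2]<48)&(np.hypot(W[...,0]-423,W[...,1]+5)<60)
  r,_=rect(m,M,K,z);print(r, np.percentile(W[m][:,2],[5,50,95]))
plan([423,-4,60],82)
"
```

```text
((423.23876953125, -1.8943767547607422), (52.808902740478516, 68.71814727783203), 82.09521484375) [23.39862777 37.2392504  39.4135039 ]
((420.4981994628906, -1.8843708038330078), (49.05375289916992, 58.342044830322266), 82.0952377319336) [34.97581036 37.3479488  39.47343336]
pos [420.5  -6.7 131.6] jaw 82.2 down [ 0.  0. -1.] q [-0.02  0.16 -0.55  0.86  0.    0.12] F [-0.   0.2  0.5] open 85.1 t 16.8
  option world turn -0.2 deg -> spin 0.003, q6~
  option world turn 179.8 deg -> spin -3.139, q6~
 N 2 each dx 0.0358 dy -0.0010 dz 0.0015 spin 0.0014
 N 3 each dx 0.0239 dy -0.0007 dz 0.0010 spin 0.0010
 N 4 each dx 0.0179 dy -0.0005 dz 0.0007 spin 0.0007
```

View pics/w9.png

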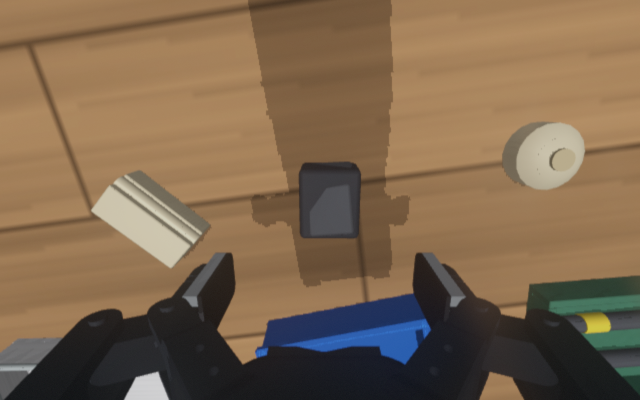

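The sett is at (330,200), 4 to 5 mm left of the jaw centre line. I correct and descend.

move_arm --targets '[{"dx": 0.025, "dy": -0.001, "dz": 0.001, "spin": 0, "fingers": -1}, {"dx": 0.03, "dy": -0.001, "dz": 0.001, "spin": 0, "fingers": -1}, {"dx": 0.03, "dy": 0, "dz": 0.001, "spin": 0, "fingers": -1}, {"dx": 0.02, "dy": 0, "dz": 0.001, "spin": 0, "fingers": -1}, {"dx": 0.014, "dy": 0, "dz": 0, "spin": 0, "fingers": -1}, {"dx": 0, "dy": 0, "dz": 0, "spin": 0, "fingers": -0.4}, {"dx": 0, "dy": 0, "dz": 0, "spin": 0, "fingers": -0.4}, {"dx": 0, "dy": 0, "dz": 0, "spin": 0, "fingers": -0.4}]'

```text
time_s: 17.55
position: [424.1, -2.9, 13.4]
tcp_rot: [-1.109, 1.269, 1.106]
contact_force: [0.5, -0.4, 0.2]
opening: 59.8
```

move_arm --targets '[{"dx": 0.003, "dy": 0.001, "dz": 0, "spin": 0, "fingers": -0.4}, {"dx": 0, "dy": 0, "dz": 0, "spin": 0, "fingers": 1}, {"dx": 0, "dy": 0, "dz": 0, "spin": 0, "fingers": 1}, {"dx": 0, "dy": 0, "dz": 0, "spin": 0, "fingers": 1}, {"dx": 0, "dy": 0, "dz": 0, "spin": 0, "fingers": 1}, {"dx": 0, "dy": 0, "dz": 0, "spin": 0, "fingers": 1}]' --force 60

```text
time_s: 18.15
position: [422.2, -2.7, 10.3]
tcp_rot: [-1.108, 1.27, 1.107]
contact_force: [-1.0, 1.0, 6.3]
opening: 49.0
```

move_arm --targets '[{"dx": -0.005, "dy": 0, "dz": 0, "spin": 0, "fingers": 1}, {"dx": -0.015, "dy": 0, "dz": 0, "spin": 0, "fingers": 1}, {"dx": -0.03, "dy": 0, "dz": 0, "spin": 0, "fingers": 1}, {"dx": -0.04, "dy": 0, "dz": 0, "spin": 0, "fingers": 1}, {"dx": -0.03, "dy": 0, "dz": 0, "spin": 0, "fingers": 1}, {"dx": 0, "dy": 0, "dz": 0, "spin": 0, "fingers": 1}, {"dx": 0, "dy": 0, "dz": 0, "spin": 0, "fingers": 1}]'

```text
time_s: 18.85
position: [421.5, -2.9, 129.5]
tcp_rot: [-1.108, 1.271, 1.107]
contact_force: [-0.1, 0.1, -4.3]
opening: 49.1
```

```bash
python3 -c "
from h import *
p,d,M,K=shot('wrist','w10')
plan([621,-3,130],84.8)
"
```

```text
pos [420.5  -2.9 128.6] jaw 82.1 down [-0.002 -0.    -1.   ] q [-0.01  0.16 -0.56  0.86 -0.    0.13] F [-1.2  0.3 -3.9] open 49.1 t 18.9
  option world turn 2.7 deg -> spin -0.047, q6~
  option world turn -177.3 deg -> spin 3.095, q6~
 N 5 each dx -0.0004 dy -0.0398 dz 0.0047 spin -0.0093
 N 6 each dx -0.0003 dy -0.0332 dz 0.0039 spin -0.0078
 N 7 each dx -0.0003 dy -0.0285 dz 0.0033 spin -0.0067
```

View pics/w10.png

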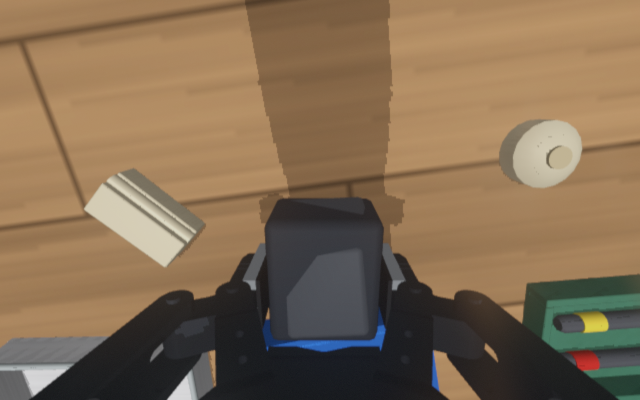

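The sett is held squarely, spanning columns 267 to 382. Moving over the large tub.

move_arm --targets '[{"dx": 0, "dy": -0.0285, "dz": 0.0033, "spin": -0.0067, "fingers": 1}, {"dx": 0, "dy": -0.0285, "dz": 0.0033, "spin": -0.0067, "fingers": 1}, {"dx": 0, "dy": -0.0285, "dz": 0.0033, "spin": -0.0067, "fingers": 1}, {"dx": 0, "dy": -0.0285, "dz": 0.0033, "spin": -0.0067, "fingers": 1}, {"dx": 0, "dy": -0.0285, "dz": 0.0033, "spin": -0.0067, "fingers": 1}, {"dx": 0, "dy": -0.0285, "dz": 0.0033, "spin": -0.0067, "fingers": 1}, {"dx": 0, "dy": -0.0285, "dz": 0.0033, "spin": -0.0067, "fingers": 1}, {"dx": 0, "dy": 0, "dz": 0, "spin": 0, "fingers": 1}, {"dx": 0, "dy": 0, "dz": 0, "spin": 0, "fingers": 1}]'

```text
time_s: 19.8
position: [620.9, -3.3, 126.5]
tcp_rot: [-1.14, 1.255, 1.146]
contact_force: [-0.8, 0.7, -4.1]
opening: 49.2
```

```bash
python3 -c "
from h import *
p,d,M,K=shot('wrist','w11')
plan([622,-3,30],84.8)
"
```

```text
pos [620.2  -3.3 127. ] jaw 84.8 down [-0.006 -0.    -1.   ] q [-0.01  0.48 -0.07  1.02 -0.    0.09] F [-0.6  0.7 -3.6] open 49.1 t 19.9
  option world turn -0.0 deg -> spin 0.000, q6~
  option world turn 180.0 deg -> spin -3.141, q6~
 N 3 each dx 0.0323 dy -0.0008 dz 0.0002 spin 0.0001
 N 4 each dx 0.0242 dy -0.0006 dz 0.0001 spin 0.0001
 N 5 each dx 0.0194 dy -0.0005 dz 0.0001 spin 0.0000
```

View pics/w11.png

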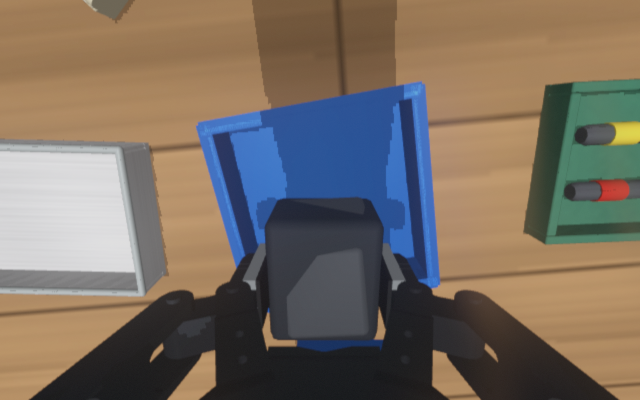

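The tub is turned about 10° relative to the jaws, its near edge running from (200,125) to (425,85). I spin to align, then lower.

move_arm --targets '[{"dx": 0.02, "dy": -0.002, "dz": 0, "spin": -0.087, "fingers": 1}, {"dx": 0.03, "dy": 0, "dz": 0, "spin": -0.087, "fingers": 1}, {"dx": 0.03, "dy": 0, "dz": 0, "spin": 0, "fingers": 1}, {"dx": 0.015, "dy": 0, "dz": 0, "spin": 0, "fingers": 1}, {"dx": 0.008, "dy": 0, "dz": 0, "spin": 0, "fingers": 1}, {"dx": 0.003, "dy": 0, "dz": 0, "spin": 0, "fingers": 1}, {"dx": 0, "dy": 0, "dz": 0, "spin": 0, "fingers": 1}, {"dx": 0, "dy": 0, "dz": 0, "spin": 0, "fingers": 1}]'

```text
time_s: 20.65
position: [625.3, -3.4, 24.8]
tcp_rot: [-1.271, 1.167, 1.269]
contact_force: [0.3, 0.1, -2.7]
opening: 49.1
```

move_arm --targets '[{"dx": 0.002, "dy": 0, "dz": 0, "spin": 0, "fingers": 1}, {"dx": 0.002, "dy": 0, "dz": 0, "spin": 0, "fingers": 1}, {"dx": 0.001, "dy": 0, "dz": 0, "spin": 0, "fingers": 1}, {"dx": 0, "dy": 0, "dz": 0, "spin": 0, "fingers": 1}]'

```text
time_s: 21.05
position: [624.4, -3.4, 18.6]
tcp_rot: [-1.27, 1.169, 1.271]
contact_force: [-0.3, -0.3, -3.6]
opening: 49.3
```

move_arm --targets '[{"dx": 0.001, "dy": 0, "dz": 0, "spin": 0, "fingers": 1}, {"dx": 0.001, "dy": 0, "dz": 0, "spin": 0, "fingers": 1}, {"dx": 0, "dy": 0, "dz": 0, "spin": 0, "fingers": 1}]'

```text
time_s: 21.35
position: [624.4, -3.5, 16.5]
tcp_rot: [-1.27, 1.169, 1.271]
contact_force: [-0.5, -0.1, -3.3]
opening: 48.8
```

move_arm --targets '[{"dx": 0.001, "dy": 0, "dz": 0, "spin": 0, "fingers": 1}, {"dx": 0, "dy": 0, "dz": 0, "spin": 0, "fingers": 1}]'

```text
time_s: 21.55
position: [624.5, -3.5, 16.4]
tcp_rot: [-1.27, 1.168, 1.27]
contact_force: [-2.0, -0.3, 2.3]
opening: 49.0
```

move_arm --targets '[{"dx": 0, "dy": 0, "dz": 0, "spin": 0, "fingers": -0.2}, {"dx": 0, "dy": 0, "dz": 0, "spin": 0, "fingers": -0.6}, {"dx": 0, "dy": 0, "dz": 0, "spin": 0, "fingers": -0.6}, {"dx": 0, "dy": 0, "dz": 0, "spin": 0, "fingers": -0.6}, {"dx": -0.01, "dy": 0, "dz": 0, "spin": 0, "fingers": -0.6}, {"dx": -0.03, "dy": 0, "dz": 0, "spin": 0, "fingers": -0.6}, {"dx": -0.04, "dy": 0, "dz": 0, "spin": 0, "fingers": -0.6}, {"dx": -0.04, "dy": 0, "dz": 0, "spin": 0, "fingers": -1}, {"dx": 0, "dy": 0, "dz": 0, "spin": 0, "fingers": -1}]'

```text
time_s: 22.45
position: [629.2, -3.4, 143.1]
tcp_rot: [-1.277, 1.16, 1.261]
contact_force: [2.2, 0.4, 0.5]
opening: 85.7
```

```bash
python3 -c "
from h import *
p,d,M,K=shot('wrist','w12')
q,e,N,L=load('t4')
W=cloud(e,N,L)
m=np.zeros(e.shape,bool);a,b,c,f=245,253,275,285
m[b:f,a:c]=W[b:f,a:c,2]>5
r=rect(m,N,L,15)[0];print(r)
plan([r[0][0],r[0][1],130],94)
"
```

```text
((409.0813293457031, 181.882080078125), (54.366485595703125, 53.87404251098633), 89.91294860839844)
pos [627.6  -3.5 140.2] jaw 94.8 down [ 0.008 -0.    -1.   ] q [-0.01  0.48 -0.05  1.04  0.   -0.09] F [-0.2 -0.3 -1.1] open 85.4 t 22.5
  option world turn -0.8 deg -> spin 0.014, q6~
  option world turn 179.2 deg -> spin -3.128, q6~
 N 6 each dx 0.0014 dy 0.0339 dz 0.0336 spin 0.0023
 N 7 each dx 0.0012 dy 0.0291 dz 0.0288 spin 0.0020
 N 8 each dx 0.0010 dy 0.0254 dz 0.0252 spin 0.0017
```

View pics/w12.png

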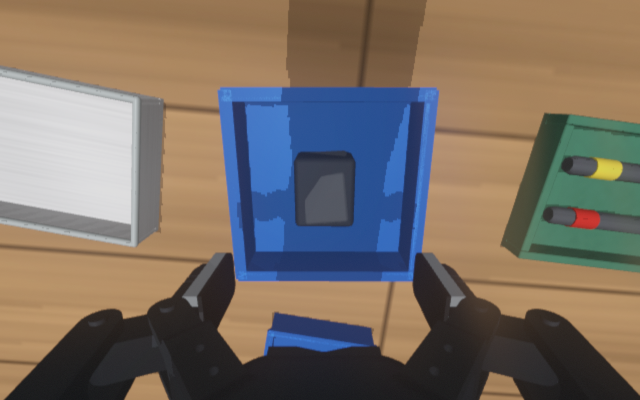

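The sett lies upright in the centre of the tub, about (325,190). Next is the boss.

move_arm --targets '[{"dx": 0, "dy": 0.029, "dz": 0.0285, "spin": 0, "fingers": -1}, {"dx": 0, "dy": 0.029, "dz": 0.0285, "spin": 0, "fingers": -1}, {"dx": 0.001, "dy": 0.029, "dz": 0.0285, "spin": 0, "fingers": -1}, {"dx": 0.001, "dy": 0.029, "dz": 0.0285, "spin": 0, "fingers": -1}, {"dx": 0.001, "dy": 0.029, "dz": 0.0285, "spin": 0, "fingers": -1}, {"dx": 0.001, "dy": 0.029, "dz": 0.0285, "spin": 0, "fingers": -1}, {"dx": 0.001, "dy": 0.029, "dz": 0.0285, "spin": 0, "fingers": -1}, {"dx": 0, "dy": 0, "dz": 0, "spin": 0, "fingers": -1}, {"dx": 0, "dy": 0, "dz": 0, "spin": 0, "fingers": -1}]'

```text
time_s: 23.4
position: [404.8, 178.5, 130.3]
tcp_rot: [-1.272, 1.169, 1.272]
contact_force: [0.3, -0.5, 0.3]
opening: 85.1
```

```bash
python3 -c "
from h import *
p,d,M,K=shot('wrist','w13')
W=cloud(d,M,K)
for lo,z in ((5,12),(33,36)):
  m=(W[...,2]>lo)&(W[...,2]<48)&(np.hypot(W[...,0]-409,W[...,1]-181)<60)
  r,_=rect(m,M,K,z);print(r, np.percentile(W[m][:,2],[5,50,95]))
plan([409,182,2],94)
"
```

```text
((411.44287109375, 184.8982696533203), (59.70566940307617, 56.490779876708984), 4.869919776916504) [18.77758704 27.5548549  35.25098697]
((410.0615539550781, 184.24851989746094), (17.722455978393555, 17.849533081054688), 66.87088012695312) [33.96327568 35.14865455 36.27387926]
pos [405.8 178.3 130.5] jaw 94.8 down [ 0. -0. -1.] q [ 0.41  0.19 -0.51  0.87 -0.    0.33] F [0.7 0.4 0.4] open 85.4 t 23.4
  option world turn -0.8 deg -> spin 0.014, q6~
  option world turn 179.2 deg -> spin -3.127, q6~
 N 3 each dx 0.0428 dy -0.0011 dz 0.0012 spin 0.0047
 N 4 each dx 0.0321 dy -0.0009 dz 0.0009 spin 0.0036
 N 5 each dx 0.0257 dy -0.0007 dz 0.0007 spin 0.0028
```

View pics/w13.png

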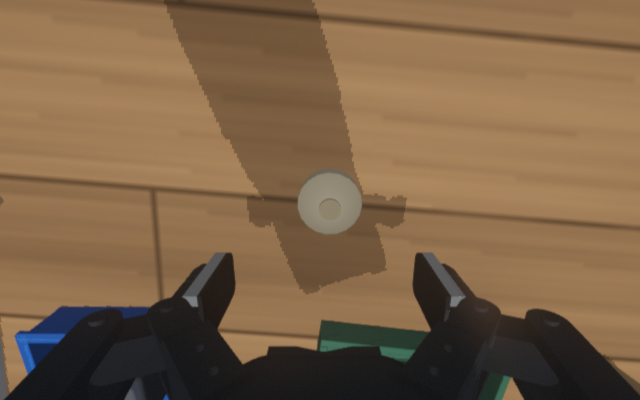

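The boss is round at (330,203), about 5 mm off the jaw centre toward +y. I adjust and descend.

move_arm --targets '[{"dx": 0.025, "dy": -0.002, "dz": 0.002, "spin": 0, "fingers": -1}, {"dx": 0.035, "dy": -0.002, "dz": 0.002, "spin": 0, "fingers": -1}, {"dx": 0.03, "dy": 0, "dz": 0.001, "spin": 0, "fingers": -1}, {"dx": 0.02, "dy": 0, "dz": 0, "spin": 0, "fingers": -1}, {"dx": 0.01, "dy": 0, "dz": 0, "spin": 0, "fingers": -1}, {"dx": 0, "dy": 0, "dz": 0, "spin": 0, "fingers": -0.6}, {"dx": 0, "dy": 0, "dz": 0, "spin": 0, "fingers": -0.6}, {"dx": 0, "dy": 0, "dz": 0, "spin": 0, "fingers": -0.6}]'

```text
time_s: 24.25
position: [410.6, 184.0, 11.7]
tcp_rot: [-1.27, 1.167, 1.269]
contact_force: [0.1, -0.7, -0.2]
opening: 68.6
```

move_arm --targets '[{"dx": 0.005, "dy": 0, "dz": 0, "spin": 0, "fingers": -0.6}, {"dx": 0.002, "dy": 0, "dz": 0, "spin": 0, "fingers": -0.6}, {"dx": 0, "dy": 0, "dz": 0, "spin": 0, "fingers": -0.3}, {"dx": 0, "dy": 0, "dz": 0, "spin": 0, "fingers": 1}, {"dx": 0, "dy": 0, "dz": 0, "spin": 0, "fingers": 1}, {"dx": 0, "dy": 0, "dz": 0, "spin": 0, "fingers": 1}, {"dx": 0, "dy": 0, "dz": 0, "spin": 0, "fingers": 1}, {"dx": 0, "dy": 0, "dz": 0, "spin": 0, "fingers": 1}]' --force 50

```text
time_s: 25.05
position: [409.1, 183.8, 4.1]
tcp_rot: [-1.271, 1.168, 1.271]
contact_force: [-2.2, 0.9, 4.6]
opening: 53.9
```

move_arm --targets '[{"dx": -0.005, "dy": 0, "dz": 0, "spin": 0, "fingers": 1}, {"dx": -0.015, "dy": 0, "dz": 0, "spin": 0, "fingers": 1}, {"dx": -0.03, "dy": 0, "dz": 0, "spin": 0, "fingers": 1}, {"dx": -0.04, "dy": 0, "dz": 0, "spin": 0, "fingers": 1}, {"dx": -0.035, "dy": 0, "dz": 0, "spin": 0, "fingers": 1}, {"dx": 0, "dy": 0, "dz": 0, "spin": 0, "fingers": 1}, {"dx": 0, "dy": 0, "dz": 0, "spin": 0, "fingers": 1}]'

```text
time_s: 25.75
position: [409.6, 183.9, 129.1]
tcp_rot: [-1.271, 1.167, 1.27]
contact_force: [0.2, 0.3, -2.7]
opening: 53.6
```

```bash
python3 -c "
from h import *
p,d,M,K=shot('wrist','w14')
c=np.array([611.6,-262.3]);u=np.array([np.cos(np.radians(83.5)),np.sin(np.radians(83.5))])
print(c+50*u,c-48*u)
t=c+50*u
plan([t[0],t[1],130],-6.5,False)
plan([t[0],t[1],130],-6.5,True)
"
```

```text
[ 617.26016069 -212.62140722] [ 606.16624574 -309.99144907]
pos [408.5 183.4 128. ] jaw 94.8 down [-0.001 -0.    -1.   ] q [ 0.42  0.2  -0.5   0.87  0.    0.34] F [-0.4 -0.  -2.4] open 54.0 t 25.8
  option world turn 78.7 deg -> spin -1.374, q6~
  option world turn -101.3 deg -> spin 1.768, q6~
 N 10 each dx -0.0002 dy 0.0104 dz -0.0473 spin -0.1374
 N 11 each dx -0.0002 dy 0.0097 dz -0.0430 spin -0.1249
 N 12 each dx -0.0002 dy 0.0091 dz -0.0393 spin -0.1145
pos [408.5 183.4 128. ] jaw 94.8 down [-0.001 -0.    -1.   ] q [ 0.42  0.2  -0.5   0.87  0.    0.34] F [-0.4 -0.  -2.4] open 54.0 t 25.8
  option world turn 78.7 deg -> spin -1.374, q6~
  option world turn -101.3 deg -> spin 1.768, q6~
 N 12 each dx -0.0002 dy -0.0399 dz -0.0150 spin 0.1473
 N 13 each dx -0.0002 dy -0.0369 dz -0.0136 spin 0.1360
 N 14 each dx -0.0001 dy -0.0343 dz -0.0125 spin 0.1263
```

View pics/w14.png

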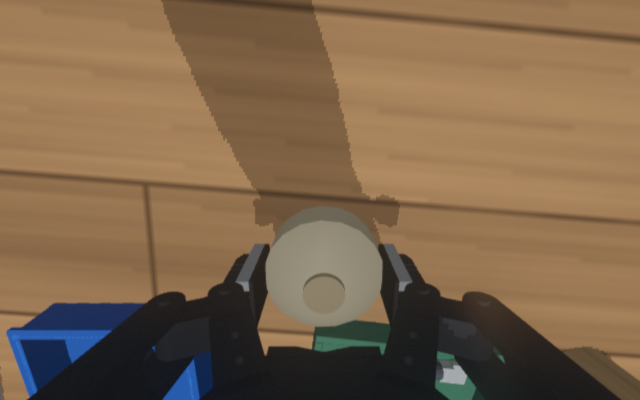

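The boss is held level at (323,275). Carrying it over the steel tray.

move_arm --targets '[{"dx": 0, "dy": -0.0343, "dz": -0.0125, "spin": 0.1263, "fingers": 1}, {"dx": 0, "dy": -0.0343, "dz": -0.0125, "spin": 0.1263, "fingers": 1}, {"dx": 0, "dy": -0.0343, "dz": -0.0125, "spin": 0.1263, "fingers": 1}, {"dx": 0, "dy": -0.0343, "dz": -0.0125, "spin": 0.1263, "fingers": 1}, {"dx": 0, "dy": -0.0343, "dz": -0.0125, "spin": 0.1263, "fingers": 1}, {"dx": 0, "dy": -0.0343, "dz": -0.0125, "spin": 0.1263, "fingers": 1}, {"dx": 0, "dy": -0.0343, "dz": -0.0125, "spin": 0.1263, "fingers": 1}]'

```text
time_s: 26.5
position: [606.6, 34.0, 125.7]
tcp_rot: [-0.598, 1.491, 0.6]
contact_force: [0.8, 0.7, -2.0]
opening: 53.7
```

move_arm --targets '[{"dx": 0, "dy": -0.0343, "dz": -0.0125, "spin": 0.1263, "fingers": 1}, {"dx": 0, "dy": -0.0343, "dz": -0.0125, "spin": 0.1263, "fingers": 1}, {"dx": 0, "dy": -0.0343, "dz": -0.0125, "spin": 0.1263, "fingers": 1}, {"dx": 0, "dy": -0.0343, "dz": -0.0125, "spin": 0.1263, "fingers": 1}, {"dx": 0, "dy": -0.0343, "dz": -0.0125, "spin": 0.1263, "fingers": 1}, {"dx": 0, "dy": -0.0343, "dz": -0.0125, "spin": 0.1263, "fingers": 1}, {"dx": 0, "dy": -0.0343, "dz": -0.0125, "spin": 0.1263, "fingers": 1}, {"dx": 0, "dy": 0, "dz": 0, "spin": 0, "fingers": 1}, {"dx": 0, "dy": 0, "dz": 0, "spin": 0, "fingers": 1}]'

```text
time_s: 27.4
position: [615.5, -212.5, 126.1]
tcp_rot: [0.092, 1.573, -0.089]
contact_force: [-0.2, -0.1, -2.6]
opening: 54.0
```

```bash
python3 -c "
from h import *
p,d,M,K=shot('wrist','w15')
W=cloud(d,M,K)
m=(W[...,2]>30)&(W[...,2]<46)&(abs(W[...,0]-612)<90)&(abs(W[...,1]+262)<125)
r,_=rect(m,M,K,40);print(r,m.sum())
plan([617.3,-212.6,30],-6.5)
"
```

```text
((620.0587768554688, -204.97344970703125), (95.87039947509766, 128.0151824951172), 83.40506744384766) 3380
pos [ 616.1 -211.7  126.5] jaw -6.5 down [-0.003  0.002 -1.   ] q [-0.33  0.53  0.01  1.06  0.    1.35] F [-0.5  0.6 -2.6] open 53.6 t 27.4
  option world turn 0.0 deg -> spin -0.000, q6~
  option world turn -180.0 deg -> spin 3.142, q6~
 N 3 each dx 0.0322 dy -0.0003 dz 0.0006 spin -0.0000
 N 4 each dx 0.0241 dy -0.0002 dz 0.0004 spin -0.0000
 N 5 each dx 0.0193 dy -0.0002 dz 0.0003 spin -0.0000
```

View pics/w15.png

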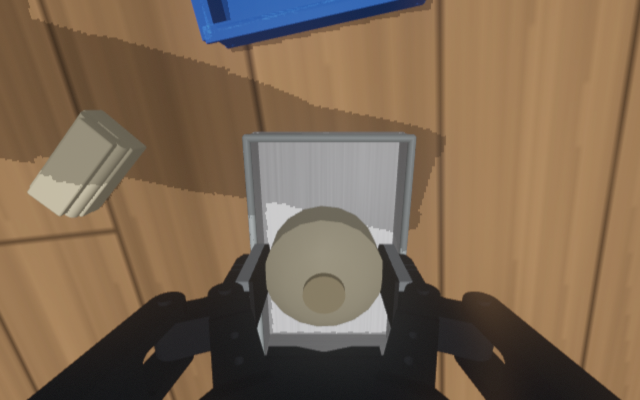

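The walls at columns 250 and 408 line up with the jaws and the boss is centred between them. I lower it.

move_arm --targets '[{"dx": 0.025, "dy": 0, "dz": 0.001, "spin": 0, "fingers": 1}, {"dx": 0.03, "dy": 0, "dz": 0.001, "spin": 0, "fingers": 1}, {"dx": 0.03, "dy": 0, "dz": 0, "spin": 0, "fingers": 1}, {"dx": 0.015, "dy": 0, "dz": 0, "spin": 0, "fingers": 1}, {"dx": 0.01, "dy": 0, "dz": 0, "spin": 0, "fingers": 1}, {"dx": 0.002, "dy": 0, "dz": 0, "spin": 0, "fingers": 1}, {"dx": 0, "dy": 0, "dz": 0, "spin": 0, "fingers": 1}, {"dx": 0, "dy": 0, "dz": 0, "spin": 0, "fingers": 1}]'

```text
time_s: 28.25
position: [620.4, -212.5, 17.9]
tcp_rot: [0.089, 1.567, -0.089]
contact_force: [0.3, 0.9, -1.4]
opening: 53.8
```

move_arm --targets '[{"dx": 0.002, "dy": 0, "dz": 0, "spin": 0, "fingers": 1}, {"dx": 0.002, "dy": 0, "dz": 0, "spin": 0, "fingers": 1}, {"dx": 0.001, "dy": 0, "dz": 0, "spin": 0, "fingers": 1}, {"dx": 0, "dy": 0, "dz": 0, "spin": 0, "fingers": 1}]'

```text
time_s: 28.65
position: [619.1, -212.6, 11.6]
tcp_rot: [0.09, 1.569, -0.09]
contact_force: [-0.0, 0.5, -1.6]
opening: 54.2
```

move_arm --targets '[{"dx": 0.001, "dy": 0, "dz": 0, "spin": 0, "fingers": 1}, {"dx": 0.0005, "dy": 0, "dz": 0, "spin": 0, "fingers": 1}, {"dx": 0, "dy": 0, "dz": 0, "spin": 0, "fingers": 1}]'

```text
time_s: 28.95
position: [619.3, -212.5, 10.2]
tcp_rot: [0.089, 1.569, -0.089]
contact_force: [0.5, -0.6, -1.7]
opening: 54.0
```

move_arm --targets '[{"dx": 0.001, "dy": 0, "dz": 0, "spin": 0, "fingers": 1}, {"dx": 0, "dy": 0, "dz": 0, "spin": 0, "fingers": 1}]'

```text
time_s: 29.15
position: [619.3, -212.5, 10.2]
tcp_rot: [0.089, 1.569, -0.09]
contact_force: [-2.0, 1.1, 5.4]
opening: 53.9
```

move_arm --targets '[{"dx": 0, "dy": 0, "dz": 0, "spin": 0, "fingers": -0.35}, {"dx": 0, "dy": 0, "dz": 0, "spin": 0, "fingers": -0.5}, {"dx": 0, "dy": 0, "dz": 0, "spin": 0, "fingers": -0.5}, {"dx": 0, "dy": 0, "dz": 0, "spin": 0, "fingers": -0.5}, {"dx": -0.01, "dy": 0, "dz": 0, "spin": 0, "fingers": -0.5}, {"dx": -0.03, "dy": 0, "dz": 0, "spin": 0, "fingers": -0.5}, {"dx": -0.04, "dy": 0, "dz": 0, "spin": 0, "fingers": -0.5}, {"dx": -0.04, "dy": 0, "dz": 0, "spin": 0, "fingers": -1}, {"dx": 0, "dy": 0, "dz": 0, "spin": 0, "fingers": -1}]'

```text
time_s: 30.05
position: [623.7, -214.0, 136.9]
tcp_rot: [0.087, 1.557, -0.092]
contact_force: [0.5, -0.2, 0.4]
opening: 85.5
```

```bash
python3 -c "
from h import *
p,d,M,K=shot('wrist','w16')
q,e,N,L=load('t4')
W=cloud(e,N,L)
m=np.zeros(e.shape,bool);a,b,c,f=362,244,400,284
m[b:f,a:c]=W[b:f,a:c,2]>5
r=rect(m,N,L,20)[0];print(r)
plan([r[0][0],r[0][1],130],130)
"
```

```text
((419.47906494140625, -163.48025512695312), (84.6475830078125, 46.377071380615234), 39.990196228027344)
pos [ 622.2 -213.5  133.9] jaw -6.5 down [ 0.008 -0.003 -1.   ] q [-0.33  0.53  0.03  1.06 -0.    1.35] F [-0.   0.1 -0.8] open 85.0 t 30.1
  option world turn -43.5 deg -> spin 0.759, q6~
  option world turn 136.5 deg -> spin -2.383, q6~
 N 6 each dx 0.0003 dy -0.0067 dz -0.0350 spin 0.1265
 N 7 each dx 0.0003 dy -0.0060 dz -0.0299 spin 0.1084
 N 8 each dx 0.0003 dy -0.0054 dz -0.0262 spin 0.0948
```

View pics/w16.png

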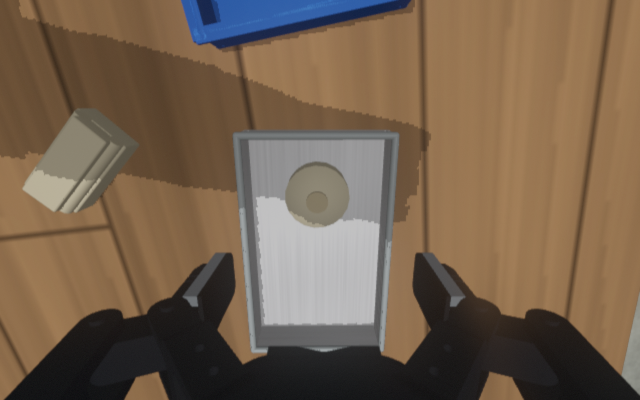

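The boss stands upright in the tray at (317,195), with the free half beyond it. Next is the moulding.

move_arm --targets '[{"dx": 0, "dy": -0.0054, "dz": -0.0262, "spin": 0.095, "fingers": -1}, {"dx": 0, "dy": -0.0054, "dz": -0.0262, "spin": 0.095, "fingers": -1}, {"dx": 0, "dy": -0.0054, "dz": -0.0262, "spin": 0.095, "fingers": -1}, {"dx": 0, "dy": -0.0054, "dz": -0.0262, "spin": 0.095, "fingers": -1}, {"dx": 0, "dy": -0.0054, "dz": -0.0262, "spin": 0.095, "fingers": -1}, {"dx": 0, "dy": -0.0054, "dz": -0.0262, "spin": 0.095, "fingers": -1}, {"dx": 0, "dy": -0.0054, "dz": -0.0262, "spin": 0.095, "fingers": -1}, {"dx": 0, "dy": -0.0054, "dz": -0.0262, "spin": 0.095, "fingers": -1}, {"dx": 0, "dy": 0, "dz": 0, "spin": 0, "fingers": -1}, {"dx": 0, "dy": 0, "dz": 0, "spin": 0, "fingers": -1}]'

```text
time_s: 31.1
position: [415.8, -161.9, 128.9]
tcp_rot: [0.682, 1.462, -0.682]
contact_force: [-0.2, 0.0, 1.1]
opening: 85.4
```

```bash
python3 -c "
from h import *
p,d,M,K=shot('wrist','w17')
W=cloud(d,M,K)
for lo,z in ((5,15),(33,36)):
  m=(W[...,2]>lo)&(W[...,2]<48)&(np.hypot(W[...,0]-419,W[...,1]+161)<65)
  r,_=rect(m,M,K,z);print(r, np.percentile(W[m][:,2],[5,50,95]))
plan([419.5,-162,3],-50)
"
```

```text
((419.0265197753906, -163.2633056640625), (89.44712829589844, 46.82380294799805), 39.76889419555664) [20.66071603 34.61519452 35.99476533]
((422.3902587890625, -160.35394287109375), (79.03741455078125, 29.652111053466797), 39.80944061279297) [33.94956825 35.08105263 36.12746853]
pos [ 416.9 -162.3  129.1] jaw -50.0 down [ 0.001 -0.    -1.   ] q [-0.37  0.2  -0.5   0.87 -0.    2.07] F [ 1.2 -1.3  0.4] open 85.6 t 31.1
  option world turn 0.0 deg -> spin -0.000, q6~
  option world turn -180.0 deg -> spin 3.141, q6~
 N 3 each dx 0.0420 dy 0.0007 dz 0.0005 spin -0.0001
 N 4 each dx 0.0315 dy 0.0006 dz 0.0003 spin -0.0001
 N 5 each dx 0.0252 dy 0.0004 dz 0.0003 spin -0.0001
```

View pics/w17.png

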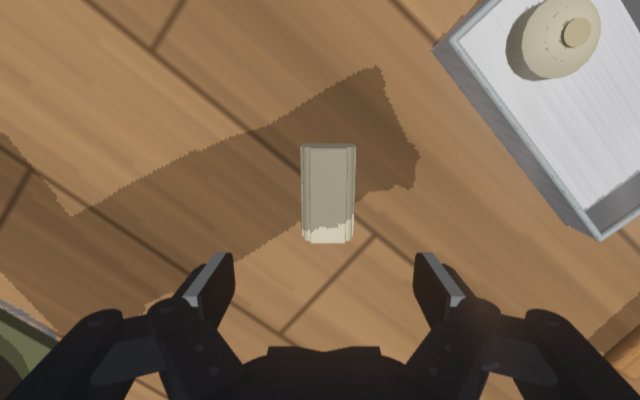

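The moulding is at (328,193), aligned with the jaws, 3 mm to the right and a few mm back. I adjust and descend.

move_arm --targets '[{"dx": 0.025, "dy": 0.002, "dz": 0.001, "spin": 0, "fingers": -1}, {"dx": 0.035, "dy": 0.002, "dz": 0.001, "spin": 0, "fingers": -1}, {"dx": 0.03, "dy": 0, "dz": 0, "spin": 0, "fingers": -1}, {"dx": 0.02, "dy": 0, "dz": 0, "spin": 0, "fingers": -1}, {"dx": 0.01, "dy": 0, "dz": 0, "spin": 0, "fingers": -1}, {"dx": 0, "dy": 0, "dz": 0, "spin": 0, "fingers": -0.4}, {"dx": 0, "dy": 0, "dz": 0, "spin": 0, "fingers": -0.4}, {"dx": 0, "dy": 0, "dz": 0, "spin": 0, "fingers": -0.4}]'

```text
time_s: 31.95
position: [422.2, -161.7, 10.2]
tcp_rot: [0.682, 1.458, -0.682]
contact_force: [-0.0, -0.9, -0.4]
opening: 59.8
```

move_arm --targets '[{"dx": 0.004, "dy": 0, "dz": 0, "spin": 0, "fingers": -0.4}, {"dx": 0.001, "dy": 0, "dz": 0, "spin": 0, "fingers": -0.2}, {"dx": 0, "dy": 0, "dz": 0, "spin": 0, "fingers": -0.2}, {"dx": 0, "dy": 0, "dz": 0, "spin": 0, "fingers": 1}, {"dx": 0, "dy": 0, "dz": 0, "spin": 0, "fingers": 1}, {"dx": 0, "dy": 0, "dz": 0, "spin": 0, "fingers": 1}, {"dx": 0, "dy": 0, "dz": 0, "spin": 0, "fingers": 1}, {"dx": 0, "dy": 0, "dz": 0, "spin": 0, "fingers": 1}]' --force 50

```text
time_s: 32.75
position: [421.0, -161.3, 4.7]
tcp_rot: [0.682, 1.46, -0.682]
contact_force: [-0.5, 0.3, 5.4]
opening: 45.2
```

move_arm --targets '[{"dx": -0.005, "dy": 0, "dz": 0, "spin": 0, "fingers": 1}, {"dx": -0.015, "dy": 0, "dz": 0, "spin": 0, "fingers": 1}, {"dx": -0.03, "dy": 0, "dz": 0, "spin": 0, "fingers": 1}, {"dx": -0.04, "dy": 0, "dz": 0, "spin": 0, "fingers": 1}, {"dx": -0.035, "dy": 0, "dz": 0, "spin": 0, "fingers": 1}, {"dx": 0, "dy": 0, "dz": 0, "spin": 0, "fingers": 1}, {"dx": 0, "dy": 0, "dz": 0, "spin": 0, "fingers": 1}]'

```text
time_s: 33.45
position: [421.1, -161.2, 129.6]
tcp_rot: [0.682, 1.459, -0.682]
contact_force: [0.4, -0.2, -2.4]
opening: 45.1
```

```bash
python3 -c "
from h import *
p,d,M,K=shot('wrist','w18')
plan([607.5,-310,130],-6.5)
"
```

```text
pos [ 420.  -160.8  128.4] jaw -50.1 down [-0.001  0.001 -1.   ] q [-0.37  0.21 -0.5   0.87  0.    2.08] F [-0.8 -0.4 -3.1] open 44.6 t 33.5
  option world turn 43.6 deg -> spin -0.760, q6~
  option world turn -136.4 deg -> spin 2.381, q6~
 N 6 each dx -0.0003 dy -0.0047 dz 0.0406 spin -0.1267
 N 7 each dx -0.0003 dy -0.0043 dz 0.0348 spin -0.1086
 N 8 each dx -0.0002 dy -0.0040 dz 0.0304 spin -0.0951
```

View pics/w18.png

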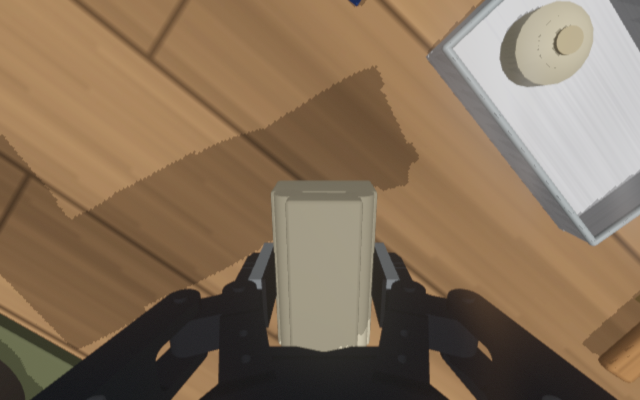

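The moulding is held straight and level, spanning columns 273 to 376. Moving over the tray's far half.

move_arm --targets '[{"dx": 0, "dy": -0.004, "dz": 0.0304, "spin": -0.095, "fingers": 1}, {"dx": 0, "dy": -0.004, "dz": 0.0304, "spin": -0.095, "fingers": 1}, {"dx": 0, "dy": -0.004, "dz": 0.0304, "spin": -0.095, "fingers": 1}, {"dx": 0, "dy": -0.004, "dz": 0.0304, "spin": -0.095, "fingers": 1}, {"dx": 0, "dy": -0.004, "dz": 0.0304, "spin": -0.095, "fingers": 1}, {"dx": 0, "dy": -0.004, "dz": 0.0304, "spin": -0.095, "fingers": 1}, {"dx": 0, "dy": -0.004, "dz": 0.0304, "spin": -0.095, "fingers": 1}, {"dx": 0, "dy": -0.004, "dz": 0.0304, "spin": -0.095, "fingers": 1}, {"dx": 0, "dy": 0, "dz": 0, "spin": 0, "fingers": 1}, {"dx": 0, "dy": 0, "dz": 0, "spin": 0, "fingers": 1}]'

```text
time_s: 34.5
position: [606.9, -309.5, 125.9]
tcp_rot: [0.092, 1.574, -0.088]
contact_force: [-1.1, 0.1, -1.4]
opening: 44.9
```

```bash
python3 -c "
from h import *
p,d,M,K=shot('wrist','w19')
plan([607.5,-310,30],-6.5)
"
```

```text
pos [ 606.3 -309.3  126.5] jaw -6.6 down [-0.005  0.002 -1.   ] q [-0.47  0.58  0.11  1.1  -0.    1.21] F [-0.7 -0.6 -2.9] open 44.6 t 34.5
  option world turn 0.1 deg -> spin -0.001, q6~
  option world turn -179.9 deg -> spin 3.141, q6~
 N 3 each dx 0.0322 dy -0.0002 dz 0.0006 spin -0.0003
 N 4 each dx 0.0241 dy -0.0002 dz 0.0004 spin -0.0003
 N 5 each dx 0.0193 dy -0.0001 dz 0.0003 spin -0.0002
```

View pics/w19.png

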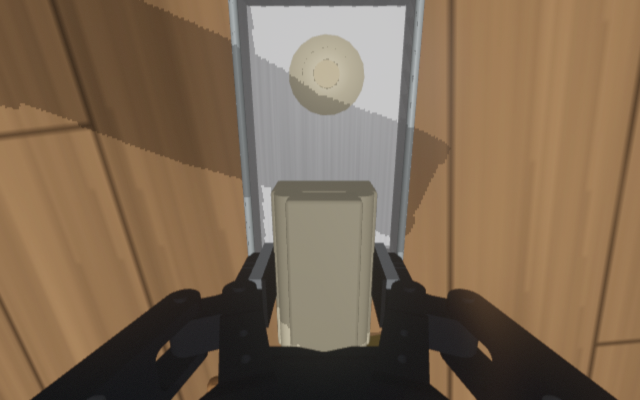

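The jaws are centred between the walls, with the boss clear at (327,72). I shift 4 mm toward the boss for end clearance while lowering.

move_arm --targets '[{"dx": 0.025, "dy": 0.002, "dz": 0.001, "spin": 0, "fingers": 1}, {"dx": 0.03, "dy": 0.002, "dz": 0.001, "spin": 0, "fingers": 1}, {"dx": 0.03, "dy": 0, "dz": 0, "spin": 0, "fingers": 1}, {"dx": 0.015, "dy": 0, "dz": 0, "spin": 0, "fingers": 1}, {"dx": 0.009, "dy": 0, "dz": 0, "spin": 0, "fingers": 1}, {"dx": 0.002, "dy": 0, "dz": 0, "spin": 0, "fingers": 1}, {"dx": 0, "dy": 0, "dz": 0, "spin": 0, "fingers": 1}, {"dx": 0, "dy": 0, "dz": 0, "spin": 0, "fingers": 1}]'

```text
time_s: 35.35
position: [611.4, -307.0, 19.6]
tcp_rot: [0.089, 1.567, -0.09]
contact_force: [0.7, -0.7, -1.8]
opening: 44.9
```

move_arm --targets '[{"dx": 0.002, "dy": 0, "dz": 0, "spin": 0, "fingers": 1}, {"dx": 0.002, "dy": 0, "dz": 0, "spin": 0, "fingers": 1}, {"dx": 0.001, "dy": 0, "dz": 0, "spin": 0, "fingers": 1}, {"dx": 0, "dy": 0, "dz": 0, "spin": 0, "fingers": 1}]'

```text
time_s: 35.75
position: [610.5, -306.5, 13.0]
tcp_rot: [0.09, 1.569, -0.089]
contact_force: [0.2, 0.3, -1.7]
opening: 44.7
```

move_arm --targets '[{"dx": 0.001, "dy": 0, "dz": 0, "spin": 0, "fingers": 1}, {"dx": 0.001, "dy": 0, "dz": 0, "spin": 0, "fingers": 1}, {"dx": 0, "dy": 0, "dz": 0, "spin": 0, "fingers": 1}]'

```text
time_s: 36.05
position: [610.6, -306.5, 11.0]
tcp_rot: [0.09, 1.569, -0.089]
contact_force: [0.5, 0.5, -2.3]
opening: 44.8
```

move_arm --targets '[{"dx": 0.001, "dy": 0, "dz": 0, "spin": 0, "fingers": 1}, {"dx": 0, "dy": 0, "dz": 0, "spin": 0, "fingers": 1}]'

```text
time_s: 36.25
position: [610.7, -306.6, 10.8]
tcp_rot: [0.089, 1.569, -0.09]
contact_force: [-1.5, 0.6, 1.9]
opening: 44.9
```

Contact. I release to about 60 mm and withdraw.

move_arm --targets '[{"dx": 0, "dy": 0, "dz": 0, "spin": 0, "fingers": -0.15}, {"dx": 0, "dy": 0, "dz": 0, "spin": 0, "fingers": -0.35}, {"dx": 0, "dy": 0, "dz": 0, "spin": 0, "fingers": -0.35}, {"dx": 0, "dy": 0, "dz": 0, "spin": 0, "fingers": -0.35}, {"dx": -0.01, "dy": 0, "dz": 0, "spin": 0, "fingers": -0.35}, {"dx": -0.03, "dy": 0, "dz": 0, "spin": 0, "fingers": -0.35}, {"dx": -0.04, "dy": 0, "dz": 0, "spin": 0, "fingers": -0.35}, {"dx": -0.05, "dy": 0, "dz": 0, "spin": 0, "fingers": -1}, {"dx": -0.04, "dy": 0, "dz": 0, "spin": 0, "fingers": -1}]'

```text
time_s: 37.15
position: [611.1, -306.8, 183.9]
tcp_rot: [0.089, 1.566, -0.09]
contact_force: [0.3, -0.2, -0.2]
opening: 84.1
```

move_arm --targets '[{"dx": -0.03, "dy": 0.03, "dz": -0.04, "spin": 0, "fingers": -1}, {"dx": -0.02, "dy": 0.03, "dz": -0.04, "spin": 0, "fingers": -1}, {"dx": 0, "dy": 0.03, "dz": -0.04, "spin": 0, "fingers": -1}, {"dx": 0, "dy": 0.03, "dz": -0.04, "spin": 0, "fingers": -1}, {"dx": 0, "dy": 0.03, "dz": -0.04, "spin": 0, "fingers": -1}, {"dx": 0, "dy": 0, "dz": 0, "spin": 0, "fingers": -1}, {"dx": 0, "dy": 0, "dz": 0, "spin": 0, "fingers": -1}]'

```text
time_s: 37.85
position: [436.1, -141.5, 225.5]
tcp_rot: [0.088, 1.567, -0.089]
contact_force: [0.6, -0.4, -0.1]
opening: 85.6
```

```bash
python3 -c "
from h import *
q,e,N,L=shot('top','t20');shot('scene','s20')
o=np.load('pics/top0d.npy')
W=cloud(e,N,L);W0=cloud(o,N,L)
for n,(a,b,c,f),z in (('brush',(478,172,512,252),34),('mallet',(120,180,175,225),90)):
  for w in (W0,W):
    m=np.zeros(o.shape,bool);m[b:f,a:c]=w[b:f,a:c,2]>5
    print(n,rect(m,N,L,z)[0])
for n,(u,v) in dict(boss=(397,194),mould=(433,196),sett=(325,193)).items():
  w=W[v-6:v+7,u-6:u+7].reshape(-1,3);print(n,np.nanpercentile(w[:,2],[5,50,90,98]))
plan()
"
```

```text
brush ((561.1417236328125, -488.7420654296875), (188.9163818359375, 44.77772903442383), 5.975871562957764)
brush ((561.103759765625, -488.43402099609375), (188.91244506835938, 45.409420013427734), 6.009767055511475)
mallet ((594.5895385742188, 470.720703125), (103.38419342041016, 101.6019058227539), 35.77168655395508)
mallet ((594.4053955078125, 470.9762878417969), (103.38419342041016, 100.97199249267578), 35.77168655395508)
boss [29.14965842 37.1593185  41.85973311 44.38928653]
mould [34.46303304 40.77846442 43.80461861 45.9054295 ]
sett [40.77494993 44.31398867 46.97993917 48.33805443]
pos [ 438.3 -142.8  225.5] jaw -6.5 down [ 0.003 -0.001 -1.   ] q [-0.31  0.15 -0.3   1.12 -0.    1.37] F [ 0.4  0.2 -0.2] open 85.5 t 38.0
```

View pics/t20.png

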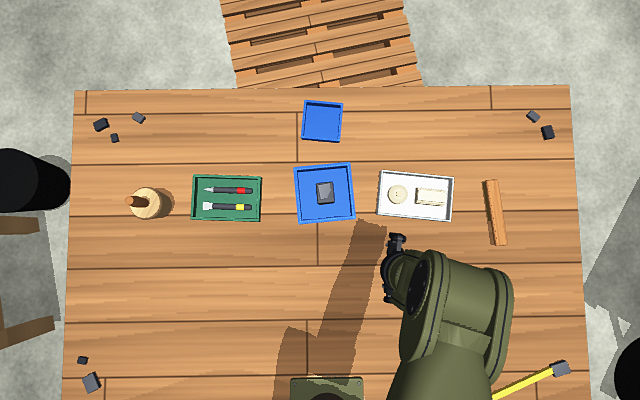

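View pics/s20.png

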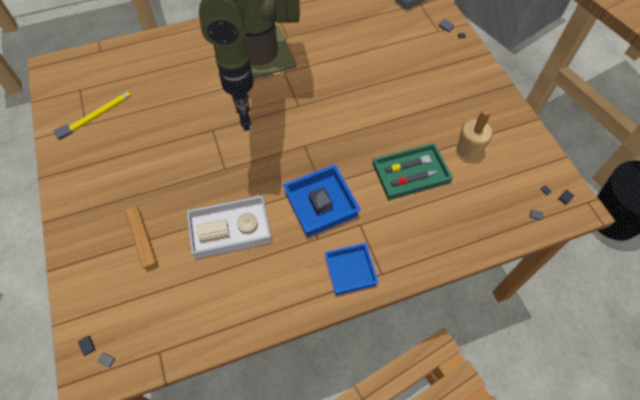

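The top view shows everything in place:
- **Green tray:** both chisels, at (228,190) and (228,207).
- **Tub:** the sett, at (325,192).
- **Steel tray:** boss at (397,194) and moulding at (432,197).

The brush and mallet have not moved and the arm is clear, so I hand the job in.

```bash
python3 -c "
from station import order
print(order.job_done())"
```

```text
the job is handed in; nothing more can be done
None
```

The job is done and handed in at about 38 s of the 128 s allowed. I moved the point chisel, flat chisel, sett, boss and moulding in that order, setting each down at first contact with only a few newtons.

**Final positions:** The last top and scene pictures show both chisels lying lengthwise, side by side and apart, in the green tray. The sett is upright in the middle of the large tub. The boss and moulding are upright and separate in the steel tray.

**Heights:** The tops read about 42 to 47 mm, against the 42 to 45 mm expected on a 6 mm tray floor. The sett read highest, about 2 mm over, which is within the calibration error.

**Mallet and brush:** Both measured within 0.5 mm of where they started.

**Disagreements:** The top and wrist cameras differed by 2 to 6 mm on where the pieces lay before grasping. Most of that was parallax, and I used values in between. None of the checks failed, and the hand-in gave no verdict.

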